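Set out specimens and probes at the microscope bench

TASK

Set up the microscope bench: pull the specimen drawer out to its stop, take every specimen block out of it and balance each one, broad face down, level and centred, on the rubber dome whose base has its colour. Lay the two steel probe rods in the notched rest, one in each pair of notches, level and with their middles midway between the uprights. When all that is done push the drawer fully home; leave the other things on the bench where they are.

Things in the scene. Friction and masses are not known exactly. Their poses are not given: they have to be found in the camera images.
- cabinet_drawer0 (a joint): The cabinet's drawer: 0 m = fully closed, 0.1736 m = out at its stop. It slides straight out towards the cabinet's own -x; about 1 N of friction, stays where left.
- cabinet: Low white specimen cabinet, fixed, 250 deep (x) x 260 wide (y) x 95 mm high. Origin: centre of its underside; its -x side is the grey drawer front, facing the robot. The drawer's inner floor is 22 mm above the bench, its side walls reach 73 mm and its front panel 81 mm above the bench. With the drawer fully out, about 168 mm of its inside length is uncovered.
- cabinet_drawer0_handle (a point): Middle of the drawer's dark steel bar handle, a level bar 120 mm long along the cabinet's y, about 10 mm thick, 35 mm out from the front panel, 57 mm above the bench; moves with the drawer; axes are the cabinet's.
- rest: Instrument rest, fixed: aluminium plate 100 x 134 x 8 mm (x, y) with two white uprights (12 mm thick, 80 mm apart centre to centre along x), each with two 90 degree V notches, 70 mm apart along y. Rods lie in it along its x. Origin: centre of its underside; 61 mm high in all.
- rest_slot_a (a point): Where the middle of a rod's axis lies when the rod rests in notch pair A of the rest: midway between the uprights, 52 mm above the bench; x is the direction of the rod.
- rest_slot_b (a point): Where the middle of a rod's axis lies when the rod rests in notch pair B of the rest: midway between the uprights, 52 mm above the bench; x is the direction of the rod.
- block_blue: Specimen block, may be absent: blue plastic mount 40 x 32 x 16 mm (x, y, z), 60 g or so, with a stone inlay on both broad faces, which are alike. Origin: its centre. Starts lying flat in the drawer.
- dome_blue: Fixed viewing mount: black rubber ball-shaped dome, radius of curvature 36 mm, on a blue round base (82 mm across, 18 mm high). Origin: centre of its underside; the crest of the dome is 52 mm straight above it.
- block_yellow: Specimen block, may be absent: yellow plastic mount 40 x 32 x 16 mm (x, y, z), 60 g or so, with a stone inlay on both broad faces, which are alike. Origin: its centre. Starts lying flat in the drawer.
- dome_yellow: Fixed viewing mount: black rubber ball-shaped dome, radius of curvature 36 mm, on a yellow round base (82 mm across, 18 mm high). Origin: centre of its underside; the crest of the dome is 52 mm straight above it.
- block_green: Specimen block, may be absent: green plastic mount 40 x 32 x 16 mm (x, y, z), 60 g or so, with a stone inlay on both broad faces, which are alike. Origin: its centre. Starts lying flat in the drawer.
- dome_green: Fixed viewing mount: black rubber ball-shaped dome, radius of curvature 36 mm, on a green round base (82 mm across, 18 mm high). Origin: centre of its underside; the crest of the dome is 52 mm straight above it.
- block_red: Specimen block, may be absent: red plastic mount 40 x 32 x 16 mm (x, y, z), 60 g or so, with a stone inlay on both broad faces, which are alike. Origin: its centre. Starts lying flat in the drawer.
- dome_red: Fixed viewing mount: black rubber ball-shaped dome, radius of curvature 36 mm, on a red round base (82 mm across, 18 mm high). Origin: centre of its underside; the crest of the dome is 52 mm straight above it.
- rod_a: Steel probe handle: round rod 10 mm thick, 150 mm long along x, with black square collars (16 x 16 mm, 10 mm long) centred 60 mm either side of the middle. Origin: middle of its axis. Starts on the bench on its collars, axis 8 mm up. The two rods are alike.
- rod_b: Steel probe handle: round rod 10 mm thick, 150 mm long along x, with black square collars (16 x 16 mm, 10 mm long) centred 60 mm either side of the middle. Origin: middle of its axis. Starts on the bench on its collars, axis 8 mm up. The two rods are alike.
- beaker: Bystander, to be left alone: glass beaker 66 mm across, 85 mm high. Origin: centre of its underside.
- jar: Bystander, to be left alone: amber jar 52 mm across, 70 mm high. Origin: centre of its underside.
- dish: Bystander, to be left alone: glass dish 90 mm across, 16 mm high. Origin: centre of its underside.
- eyepiece: Bystander, to be left alone: black spare eyepiece 40 mm across, 47 mm high. Origin: centre of its underside.
- spatula: Bystander, to be left alone: spatula 170 mm long, lying along its x. Origin: near its middle.
- lens_cap: Bystander, to be left alone: black lens cap 48 mm across, 12 mm high. Origin: centre of its underside.
There are look-alikes about, which are no part of the job. What is shaped like the rod_b but red is not meant. Leave any red look-alike of the rod_a alone.

How it is judged:
By the outcome, as a careful person would: the job done as asked, in the order asked, and still so for the second after the job is handed in, with the robot touching nothing.
Of block_blue, block_yellow, block_green, block_red only 2 to 4 are there at a start; the rules pass over those that are not, and their reading is None.
At some moment in a run one of rod_a, rod_b may be knocked a few centimetres aside while the robot is not near it.
Once in a run the grip may slacken for a moment while it holds something.
It also fails if it takes over 210 s, if anything falls off the work surface, if the arm or the gripper's body presses on something with over 40 N, if the wrist force passes 120 N, or if a joint passes its speed limit or range.

ROBOT

A 6-joint arm with a two-finger parallel gripper is mounted at the origin on the work surface. World frame = base frame: x ahead of the robot, y to its left, z up, the work surface at z = 0. Lengths are in m, angles in degrees, forces in N, time in s.
With the tool pointing down it reaches from about 0.35 to 0.875 m from the base axis. Payload 4.2 kg.
Tool frame: the origin (TCP) lies on the centre line of the jaws, within the pads' length; the fingertips stand r.tip_extent ahead of it and the grasp point (between the pads) lies 11 mm behind it (r.tip_extent is the distance from the TCP to the fingertips, in m); z points along the fingers, y is the line along which they close (so a half turn about z gives the same grasp; the last joint's range is limited). The gripper opens to 87 mm and grips with 3 to 60 N. Pads are 19 mm wide; open, the fingers measure 117 mm over their backs; the gripper's body (75 mm by 190 mm) begins 51 mm behind the grasp point.
Start: joints at [81.108, 22.042, 0.453, 0, -68.411, -14.817], TCP at [0.251, 0.572, 0.231] pointing down, gripper open.
Joint ranges: [-179.83, 179.83], [-69.29, 118.12], [-61.27, 80.66], [-181.25, 117.63], [-171.15, -9.14], [-177.46, 177.46]. Speed limits (degrees/s): [159.86, 159.86, 180, 180, 180, 180].

INTERFACE

Orientations are given as a 3x3 rotation matrix whose columns are the frame's x, y, z axes.
In Python, from station import r gives the robot as it stands.
- The arm moves only by the shell command python3 -m jog 'ROWS'. ROWS is text: rows parted by semicolons, each of 5 numbers parted by spaces: the opening, from 0 (shut) to 1 (fully open), then the shift along the world's x, y, z in mm, then the turn about the world's z in degrees. In form: hand dx dy dz roll; .... A call has 1 to 5 rows; each row shifts and turns the commanded pose from where the row before left it; what a row does not reach is not made up. A row lasts 1/8 s, in which the tool goes at most 62.5 mm and 10.7 degrees, less where a joint would pass 70% of its speed; a pose out of reach is approached as far as the arm can. A call is refused whole if a number of a shift passes 62.5 or a number of a turn 10.7, either way. A call with a gripper value outside its range is refused whole. The fingers move at their own pace and stop on an object; the grip force is fixed at half the most. Time passes only in rows, so rows that do not move let the fingers close. It gives the time, the measured TCP pose, the force, the opening and the grip force at its end, in the units of the state.
- r.sense(): the state, without advancing time (a new reading comes with each control period).
- r.capture(name): name is "scene" or "side" or "wrist"; returns a dict with "pixels" (400x640x3 uint8, red, green, blue), "fovy" (degrees; the focal length in pixels is half the picture's height over the tangent of half this angle, whatever the lens; pixels are square), "cx", "cy" (the principal point, pixels), "origin" and "orientation" of the camera in the world; the wrist camera has in their place "T_tool_cam" (4x4, takes a point from camera to tool coordinates, whose origin is the TCP and whose axes are the flange's). Camera axes: x right, y down, z forward; pixel columns grow to the right and rows downward; lengths in m; the calibration is good to about 2 mm. The wrist camera is an equidistant fisheye: a pixel r from the principal point sees the ray r / f radians off the axis. A picture is of the moment at which its call begins: read the wrist's pose just before it. There is no depth.
- r.finish_job(): hands the job in; it is judged then, once.
The state is a dict: "time_s": time; "joints": joint angles; "joint_velocities": joint speeds; "effort": joint torques, N m; "tcp_pos": TCP position; "ee_rot": TCP orientation; "wrist_force": force on the tool from outside, world axes, zero at the start; "moment": the same for the moment, N m; "gripper_width": opening from 0.0 (shut) to 1.0 (fully open); "gripper_force": force on a finger pad.
Only numpy, scipy, OpenCV 4.12 (cv2) and the standard library are available. Lean on these libraries where they do the work, as an engineer would, in place of code of your own. Each camera call takes 0.05 s, during which the arm holds its last target. There are 200 camera calls.

## Working session

There is one attempt and no reset: what is moved stays moved. The work goes in short steps, Python scripts to look and compute and a shell command to move; the robot and the scene stay as the last step left them, time stands still between calls to the robot, and variables do not carry over. Pictures are saved under pics/ and viewed, at most 14 in all, crops included, and the job is handed in when it is done.

```bash
ls; mkdir -p pics
python3 - <<'E'
from station import r
import cv2,numpy as np
s=r.sense();print(s['tcp_pos'],s['ee_rot'],r.tip_extent,s['time_s'])
for n in ['scene','side','wrist']:
    c=r.capture(n);cv2.imwrite(f'pics/{n}0.png',c['pixels'][:,:,::-1])
    print(n,{k:(np.round(v,4).tolist() if hasattr(v,'shape') else v) for k,v in c.items() if k!='pixels'})
a=[cv2.imread(f'pics/{n}0.png') for n in ['scene','side']]
E
```

```text
pics
[0.25106018 0.5717106  0.2294569 ] [[ 9.15515750e-01 -4.02281327e-01 -8.03835350e-04]
 [-4.02282121e-01 -9.15513473e-01 -2.04370294e-03]
 [ 8.62214391e-05  2.19441082e-03 -9.99997589e-01]] 0.008 0.0
scene {'fovy': 43.5064718192127, 'cx': 322.44722334142944, 'cy': 194.8362522998834, 'origin': [1.28, 1.0124, 0.8773], 'orientation': [[-0.7546, 0.385, -0.5314], [0.656, 0.4194, -0.6276], [-0.0188, -0.8221, -0.569]]}
side {'fovy': 51.907668262456546, 'cx': 312.3387653373155, 'cy': 196.2096212614534, 'origin': [0.1163, -0.6479, 0.7811], 'orientation': [[0.8823, -0.3102, 0.3539], [-0.4705, -0.5663, 0.6767], [-0.0095, -0.7636, -0.6456]]}
wrist {'fovy': 65.70646984690485, 'cx': 316.0293090510802, 'cy': 199.26789415575703, 'T_tool_cam': [[0.0002, -0.9581, -0.2864, 0.0786], [1.0, 0.0001, 0.0004, -0.0002], [-0.0003, -0.2864, 0.9581, -0.153], [0.0, 0.0, 0.0, 1.0]]}
```

View pics/scene0.png

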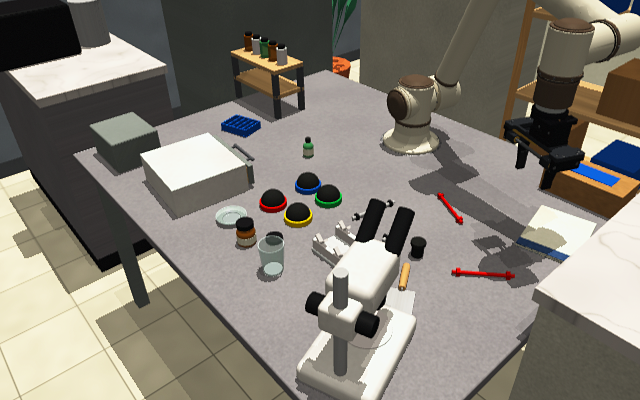

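View pics/side0.png

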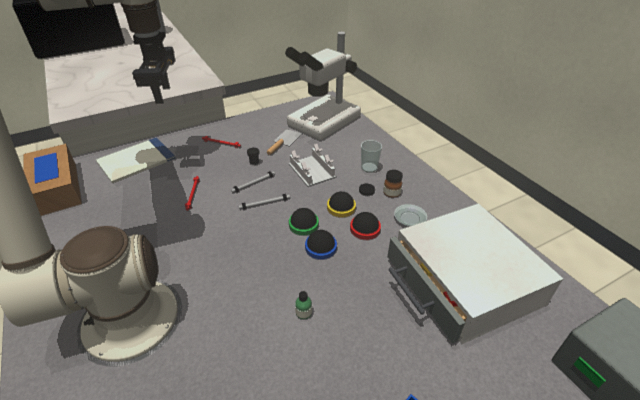

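The side view shows the domes: green (303,222), yellow (341,205), red (365,226), blue (320,243). It also shows the rods at about (253,182) and (264,201), the rest at (312,165) and the handle at (405,297). Next are enlarged crops to refine these.

```bash
cat > h.py <<'E'
from station import r
import cv2,numpy as np
def foc(c): return 200/np.tan(np.radians(c['fovy'])/2)
def snap(n,f=None):
    s=r.sense(); c=r.capture(n)
    if n=='wrist':
        T=np.eye(4);T[:3,:3]=s['ee_rot'];T[:3,3]=s['tcp_pos'];M=T@c['T_tool_cam'];c['origin']=M[:3,3];c['orientation']=M[:3,:3]
    c['name']=n
    if f: cv2.imwrite(f'pics/{f}.png',c['pixels'][:,:,::-1]); np.save(f'pics/{f}.npy',c,allow_pickle=True)
    return c
def load(f): return np.load(f'pics/{f}.npy',allow_pickle=True).item()
def ray(c,u,v):
    x=np.array([u-c['cx'],v-c['cy']])/foc(c)
    if c['name']=='wrist':
        t=np.linalg.norm(x)+1e-12; d=np.r_[x/t*np.sin(t),np.cos(t)]
    else: d=np.r_[x,1]
    return c['orientation']@d
def P(c,u,v,h):
    d=ray(c,u,v);o=np.array(c['origin']);return o+d*(h-o[2])/d[2]
def proj(c,p):
    q=np.asarray(c['orientation']).T@(np.asarray(p)-c['origin'])
    if c['name']=='wrist':
        n=np.hypot(q[0],q[1]);t=np.arctan2(n,q[2]);return np.array([c['cx'],c['cy']])+foc(c)*t*q[:2]/(n+1e-12)
    return np.array([c['cx'],c['cy']])+foc(c)*q[:2]/q[2]
def crop(f,out,u0,v0,u1,v1,k):
    im=cv2.imread(f'pics/{f}.png')[v0:v1,u0:u1];cv2.imwrite(f'pics/{out}.png',cv2.resize(im,None,fx=k,fy=k,interpolation=cv2.INTER_CUBIC))
def colmask(c,name):
    hsv=cv2.cvtColor(c['pixels'],cv2.COLOR_RGB2HSV)
    lo={'red':(0,6),'yellow':(18,32),'green':(55,85),'blue':(105,120)}[name]
    m=cv2.inRange(hsv,(lo[0],130,70),(lo[1],255,255))
    if name=='red': m|=cv2.inRange(hsv,(174,130,70),(180,255,255))
    return m
E
python3 - <<'E'
from h import *
c=snap('side','side1')
crop('side1','side1a',220,140,420,260,4)
crop('side1','side1b',380,200,570,340,4)
E
```

```text
(no output)
```

View pics/side1a.png

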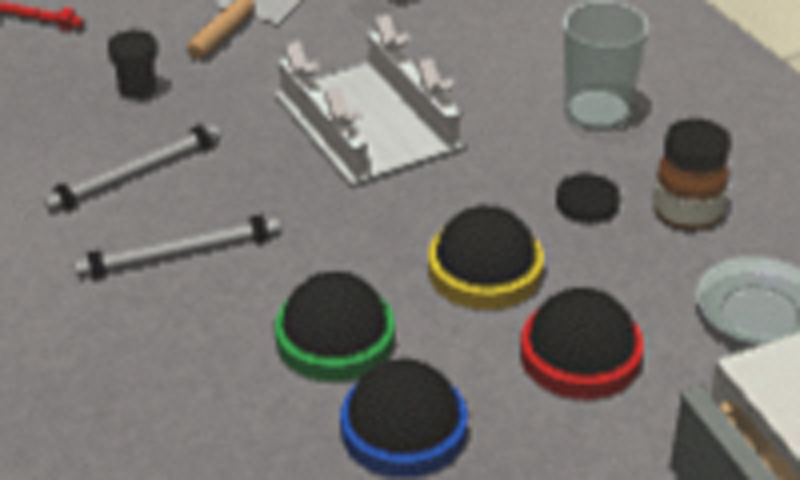

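View pics/side1b.png

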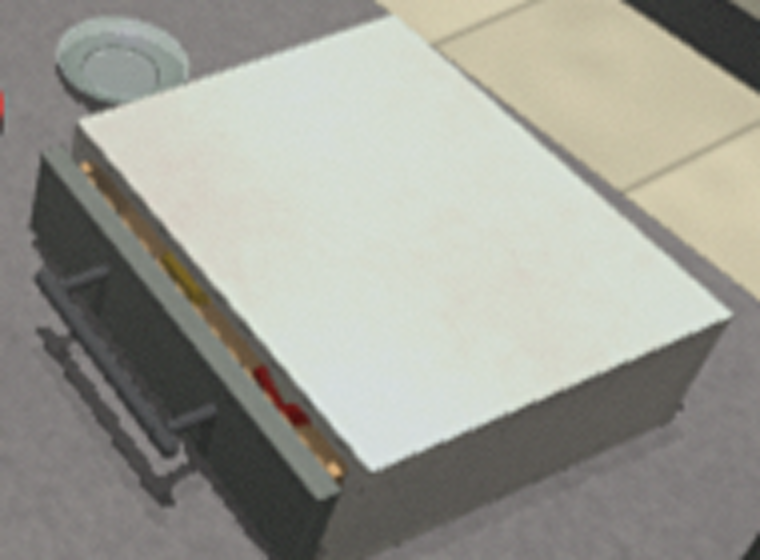

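```bash
cat >> h.py <<'E'
from scipy.optimize import least_squares
def dome(c,name,guess):
    m=colmask(c,name);g=proj(c,[*guess,.01]);n,l,st,ce=cv2.connectedComponentsWithStats(cv2.dilate(m,np.ones((3,3))))
    k=min((i for i in range(1,n) if st[i,4]>60),key=lambda i:np.hypot(*(ce[i]-g)))
    v,u=np.where((l==k)&(m>0)); box=np.array([u.min()-.5,u.max()+.5,v.max()+.5])
    a=np.linspace(0,2*np.pi,90)
    def f(x):
        q=np.array([proj(c,[x[0]+.041*np.cos(t),x[1]+.041*np.sin(t),z]) for t in a for z in (0,.018)])
        return [q[:,0].min()-box[0],q[:,0].max()-box[1],q[:,1].max()-box[2]]
    s=least_squares(f,guess,x_scale=.01);return s.x,np.abs(s.fun).max()
E
python3 - <<'E'
from h import *
np.set_printoptions(precision=4,suppress=True)
c=load('side1')
s=load('side1')
sc=snap('scene','scene1')
for n,p,q in [('green',(303,222),(328,197)),('yellow',(341,205),(298,215)),('red',(365,226),(273,200)),('blue',(320,243),(308,183))]:
    print(n,dome(c,n,P(c,*p,.03)[:2]),dome(sc,n,P(sc,*q,.03)[:2]))
Q=lambda L,h:[P(c,*p,h)[:2] for p in L]
K=np.array(Q([(400,230),(478.25,203.75),(563,278.75),(473.25,317.5)],.095));print('cab',K,K.mean(0),[np.linalg.norm(K[i]-K[i-1]) for i in range(4)])
for n,L,h in [('handle',[(390,268),(423,311.75)],.057),('rod1',[(232.5,190.75),(274.25,173.25)],.008),('rod2',[(240,207.5),(289.25,196.75)],.008),('rest',[(308,186.25),(336.25,177),(289.5,164.5)],.0)]:
    k=np.array(Q(L,h));d=k[1]-k[0];print(n,k,k[:2].mean(0),np.linalg.norm(d),np.degrees(np.arctan2(d[1],d[0])),np.linalg.norm(k[-1]-k[0]))
E
```

```text
green (array([0.473 , 0.0904]), np.float64(0.5704833889570295)) (array([0.4644, 0.0751]), np.float64(0.10791536623008824))
yellow (array([0.594, 0.091]), np.float64(0.07250502059440578)) (array([0.5922, 0.0874]), np.float64(0.4220514483177453))
red (array([ 0.6068, -0.0121]), np.float64(0.11571529263164848)) (array([ 0.6035, -0.0183]), np.float64(0.047088343804716715))
blue (array([ 0.4689, -0.0155]), np.float64(0.12049774939100644)) (array([ 0.4668, -0.0191]), np.float64(0.15683079963730506))
cab [[ 0.6153 -0.1362]
 [ 0.8449 -0.1553]
 [ 0.8239 -0.4126]
 [ 0.5932 -0.3927]] [ 0.7193 -0.2742] [np.float64(0.2574524538670593), np.float64(0.23039321586472455), np.float64(0.2582471728673541), np.float64(0.2315514697958863)]
handle [[ 0.549  -0.1945]
 [ 0.5396 -0.32  ]] [ 0.5443 -0.2572] 0.12578531906706264 -94.28558499076064 0.12578531906706264
rod1 [[0.344  0.2986]
 [0.4881 0.3178]] [0.4161 0.3082] 0.14530418696792102 7.588119121303996 0.14530418696792102
rod2 [[0.3374 0.2172]
 [0.4801 0.1927]] [0.4087 0.205 ] 0.1448082091321435 -9.754738505406701 0.1448082091321435
rest [[0.5551 0.2185]
 [0.6535 0.2169]
 [0.5546 0.3471]] [0.6043 0.2177] 0.09845909948015302 -0.9382986474622254 0.12856138244605012
```

```bash
python3 -m jog '1 31 -60 4 -8;1 31 -60 4 -8;1 31 -60 4 -8;1 31 -60 4 -8;1 31 -60 4 -8'; python3 -m jog '1 31 -60 4 -8;1 31 -60 4 -8;1 31 -60 0 -8;1 31 -60 0 -7;1 0 0 0 0'
python3 - <<'E'
from h import *
np.set_printoptions(precision=4,suppress=True)
w=snap('wrist','w1');s=r.sense();print(s['tcp_pos'],s['joints'],np.degrees(np.arctan2(s['ee_rot'][1,0],s['ee_rot'][0,0])))
for n,p in [('green',(.468,.085)),('yellow',(.593,.09)),('red',(.605,-.015)),('blue',(.468,-.017))]: print(n,dome(w,n,np.array(p)))
print(P(load('side1'),303,318,0))
E
```

```text
time_s: 0.88
tcp_pos: [0.395, 0.2932, 0.2494]
ee_rot: [[0.439, -0.898, 0.0], [-0.898, -0.439, 0.0], [-0.0, -0.001, -1.0]]
wrist_force: [0.6, -0.6, -0.3]
gripper_width: 1.003
gripper_force: 0.0
time_s: 1.5
tcp_pos: [0.5101, 0.0696, 0.256]
ee_rot: [[-0.089, -0.996, -0.001], [-0.996, 0.089, -0.001], [0.001, 0.001, -1.0]]
wrist_force: [0.1, 0.6, 0.5]
gripper_width: 1.002
gripper_force: 0.0
[0.5095 0.0713 0.256 ] [ 26.0555  10.1772 -12.4216  -0.0152 -67.4422 -30.9899] -94.94028055057247
green (array([0.4671, 0.0765]), np.float64(0.9057167037715317))
yellow (array([0.5921, 0.0883]), np.float64(0.7777805429929003))
red (array([ 0.6043, -0.0157]), np.float64(1.3268994581766265))
blue (array([ 0.4685, -0.0176]), np.float64(0.6587455835625633))
[ 0.3331 -0.1823  0.    ]
```

View pics/w1.png

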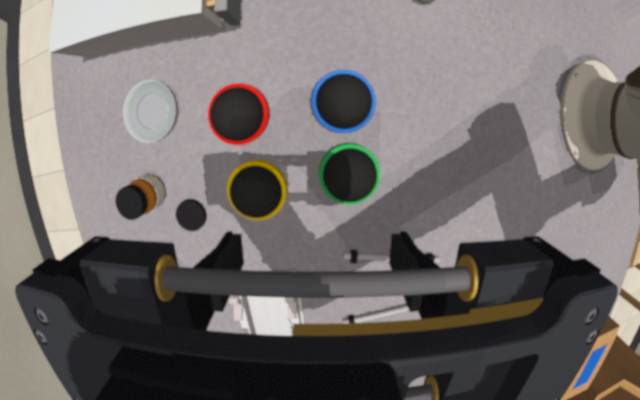

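```bash
python3 -m jog '1 9 -58 0 0;1 9 -58 0 0;1 9 -58 0 0;1 9 -58 0 0;1 0 0 0 0';python3 - <<'E'
from h import *
s=r.sense();print(s['tcp_pos'])
w=snap('wrist','w2')
E
```

```text
time_s: 2.17
tcp_pos: [0.5452, -0.1605, 0.2558]
ee_rot: [[-0.085, -0.996, -0.001], [-0.996, 0.085, -0.0], [0.0, 0.001, -1.0]]
wrist_force: [-1.1, 0.3, -0.6]
gripper_width: 1.001
gripper_force: 0.0
[ 0.54521236 -0.16054806  0.2558477 ]
```

View pics/w2.png

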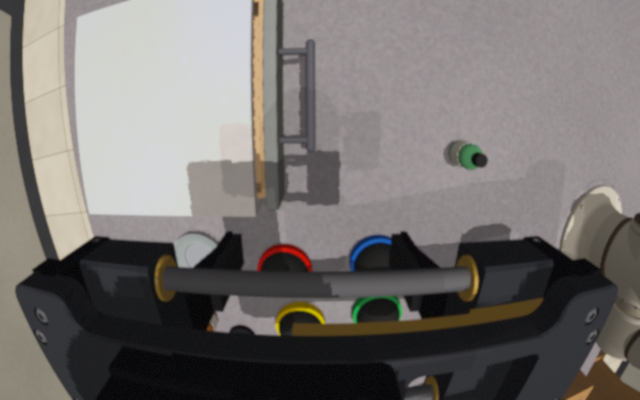

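The handle bar runs from (311,41) to (311,150), the panel is at about u=272, and the bottle base is at (457,154).

```bash
cd .;python3 - <<'E'
from h import *
w=load('w2')
for p,h in [((311,41),.057),((311,150),.057),((278,205),.081),((280,2),.081),((455,153),0),((480,160),.06)]: print(p,P(w,*p,h))
E
```

```text
(311, 41) [ 0.53710662 -0.31797471  0.057     ]
(311, 150) [ 0.54786182 -0.19303363  0.057     ]
(278, 205) [ 0.58940233 -0.1381734   0.081     ]
(280, 2) [ 0.56602008 -0.36102455  0.081     ]
(455, 153) [ 0.34570409 -0.16876915  0.        ]
(480, 160) [ 0.33761113 -0.16873931  0.06      ]
```

```bash
python3 -m jog '.28 -2 -48 0 0;.28 -2 -47 -30 0;.28 0 0 -40 0;.28 0 0 0 0;.28 0 0 0 0'; python3 -m jog '.28 0 0 -50 0;.28 0 0 -45 0;.28 0 0 -25 0;.28 0 0 -20 0;.28 0 0 0 0'; python3 -m jog '0 0 0 0 0;0 0 0 0 0;0 0 0 0 0'
```

```text
time_s: 2.85
tcp_pos: [0.5425, -0.2526, 0.1883]
ee_rot: [[-0.079, -0.997, 0.002], [-0.997, 0.079, -0.001], [0.001, -0.002, -1.0]]
wrist_force: [0.2, 0.1, 1.1]
gripper_width: 0.515
gripper_force: 0.0
time_s: 3.48
tcp_pos: [0.5419, -0.2529, 0.047]
ee_rot: [[-0.08, -0.997, 0.0], [-0.997, 0.08, -0.0], [0.0, -0.0, -1.0]]
wrist_force: [-0.3, -0.5, 0.5]
gripper_width: 0.281
gripper_force: 0.0
time_s: 3.85
tcp_pos: [0.5427, -0.2539, 0.0483]
ee_rot: [[-0.081, -0.997, 0.004], [-0.997, 0.081, -0.001], [0.001, -0.004, -1.0]]
wrist_force: [-0.1, 1.5, 5.4]
gripper_width: 0.113
gripper_force: 30.0
```

```bash
python3 -m jog '0 -20 1.7 0 0;0 -30 2.5 0 0;0 -30 2.5 0 0;0 -30 2.5 0 0;0 -20 1.7 0 0';python3 -m jog '0 -10 .8 0 0;0 -7 .6 0 0;0 -5 .4 0 0;0 -4 .3 0 0;0 0 0 0 0'
```

```text
time_s: 4.47
tcp_pos: [0.4122, -0.243, 0.0482]
ee_rot: [[-0.082, -0.997, 0.005], [-0.997, 0.081, -0.001], [0.001, -0.005, -1.0]]
wrist_force: [2.2, 3.4, 6.1]
gripper_width: 0.114
gripper_force: 30.0
time_s: 5.1
tcp_pos: [0.3866, -0.2408, 0.0482]
ee_rot: [[-0.081, -0.997, 0.004], [-0.997, 0.081, -0.001], [0.0, -0.004, -1.0]]
wrist_force: [0.5, 4.5, 9.5]
gripper_width: 0.119
gripper_force: 30.0
```

Not yet at the stop, so I'll keep pulling.

```bash
python3 -m jog '0 -4 .3 0 0;0 -4 .3 0 0;0 0 0 0 0';python3 -m jog '0 -4 .3 0 0;0 -4 .3 0 0;0 0 0 0 0'
```

```text
time_s: 5.48
tcp_pos: [0.381, -0.2404, 0.0482]
ee_rot: [[-0.081, -0.997, 0.009], [-0.997, 0.081, -0.002], [0.001, -0.009, -1.0]]
wrist_force: [4.3, 5.7, 4.7]
gripper_width: 0.114
gripper_force: 30.0
time_s: 5.85
tcp_pos: [0.381, -0.2405, 0.0485]
ee_rot: [[-0.08, -0.997, 0.025], [-0.997, 0.08, -0.005], [0.003, -0.025, -1.0]]
wrist_force: [20.0, 7.7, -13.1]
gripper_width: 0.116
gripper_force: 30.0
```

```bash
python3 -m jog '0 8 -.6 0 0;.28 0 0 0 0;.28 0 0 0 0;.28 0 0 0 0;.28 0 0 40 0';python3 -m jog '.28 0 0 60 0;.28 20 0 60 0;1 40 30 40 0;1 40 40 20 0;1 20 0 0 0';python3 - <<'E'
from h import *
w=snap('wrist','w3')
E
```

```text
time_s: 6.48
tcp_pos: [0.3751, -0.2399, 0.0846]
ee_rot: [[-0.083, -0.997, -0.007], [-0.997, 0.083, 0.002], [-0.001, 0.007, -1.0]]
wrist_force: [-0.2, -0.2, 0.4]
gripper_width: 0.276
gripper_force: 0.0
time_s: 7.1
tcp_pos: [0.4979, -0.1692, 0.2666]
ee_rot: [[-0.079, -0.997, 0.004], [-0.997, 0.079, -0.0], [-0.0, -0.004, -1.0]]
wrist_force: [-0.2, -1.1, 0.3]
gripper_width: 0.537
gripper_force: 0.0
```

View pics/w3.png

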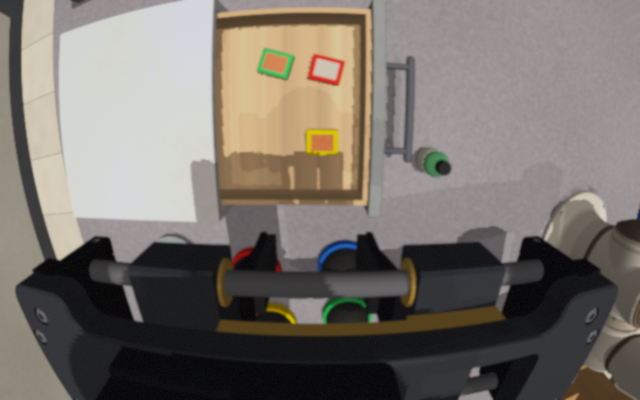

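The drawer holds green (276,64), red (326,69) and yellow (322,142) blocks, with no blue visible. Measuring their poses now.

```bash
cat >> h.py <<'E'
def block(c,name,guess,z=.038):
    m=colmask(c,name);g=proj(c,guess);n,l,st,ce=cv2.connectedComponentsWithStats(cv2.dilate(m,np.ones((3,3))))
    k=min((i for i in range(1,n) if st[i,4]>60),key=lambda i:np.hypot(*(ce[i]-g)))
    v,u=np.where((l==k)&(m>0)); q=np.array([P(c,a,b,z)[:2] for a,b in zip(u,v)],dtype=np.float32)
    (x,y),(w,h),a=cv2.minAreaRect(q*1000)
    if w<h: a+=90;w,h=h,w
    return round(x,1),round(y,1),round(w,1),round(h,1),round((a+90)%180-90,1)
def yaw():
    e=r.sense()['ee_rot'];return np.degrees(np.arctan2(e[1,0],e[0,0]))
E
python3 - <<'E'
from h import *
w=load('w3')
for n,p in [('green',(276,64)),('red',(326,69)),('yellow',(322,142))]: print(n,block(w,n,P(w,*p,.038)))
print([P(w,*p,.073)[:2] for p in [(222,200),(222,18),(368,12),(368,200)]],yaw(),r.sense()['joints'])
E
```

```text
green (537.3, -309.5, 37.1, 29.3, -22.2)
red (477.2, -296.2, 38.3, 31.0, -18.9)
yellow (488.9, -206.1, 41.0, 33.7, -4.4)
[array([ 0.61375442, -0.15219898]), array([ 0.59035433, -0.36768777]), array([ 0.42542795, -0.35727066]), array([ 0.43942936, -0.13863911])] -94.56268205234885 [-1.14078269e+00  1.10293683e+01 -1.00362793e+01  2.56408121e-02
 -6.88019006e+01 -3.43112467e+00]
```

```bash
python3 -m jog '.7 -9 -37 -60 0;.7 0 0 -60 0;.7 0 0 -50 0;.7 0 0 -40 0;.7 0 0 -15 0'; python3 -m jog '.7 0 0 -7 0;.7 0 0 0 0;.2 0 0 0 0;.2 0 0 0 0;.2 0 0 0 0';python3 -m jog '.2 0 0 0 0;.2 0 0 0 0;.75 0 0 0 0;.75 0 0 0 0;.75 0 0 25 0'
```

```text
time_s: 7.78
tcp_pos: [0.4854, -0.2036, 0.0444]
ee_rot: [[-0.083, -0.997, -0.006], [-0.997, 0.083, 0.001], [-0.0, 0.006, -1.0]]
wrist_force: [0.2, 0.1, 0.7]
gripper_width: 0.697
gripper_force: 0.0
time_s: 8.4
tcp_pos: [0.4883, -0.2035, 0.0406]
ee_rot: [[-0.082, -0.997, 0.001], [-0.997, 0.082, -0.0], [0.0, -0.001, -1.0]]
wrist_force: [-1.1, -0.2, 2.3]
gripper_width: 0.451
gripper_force: 30.0
time_s: 9.02
tcp_pos: [0.4862, -0.2032, 0.0632]
ee_rot: [[-0.083, -0.997, -0.006], [-0.997, 0.083, 0.001], [-0.0, 0.006, -1.0]]
wrist_force: [-0.1, -0.6, 0.2]
gripper_width: 0.696
gripper_force: 0.0
```

```bash
python3 -m jog '.75 0 0 0 10;.75 0 0 0 10;.75 0 0 0 10;.75 0 0 0 10;.75 0 0 0 10'; python3 -m jog '.75 0 0 0 10;.75 0 0 0 10;.75 0 0 0 10;.75 0 0 0 10;.75 0 0 0 0';python3 -m jog '.75 0 0 -15 0;.75 0 0 -11 0;.75 0 0 0 0;.1 0 0 0 0;.1 0 0 0 0';python3 -m jog '.1 0 0 0 0;.1 0 0 0 0;.1 0 0 0 0'
```

```text
time_s: 9.65
tcp_pos: [0.4877, -0.2035, 0.0645]
ee_rot: [[0.715, -0.7, -0.001], [-0.7, -0.715, 0.0], [-0.001, 0.0, -1.0]]
wrist_force: [-0.6, -0.0, 0.7]
gripper_width: 0.752
gripper_force: 0.0
time_s: 10.28
tcp_pos: [0.4878, -0.2035, 0.0646]
ee_rot: [[0.996, -0.084, -0.001], [-0.084, -0.996, 0.0], [-0.001, -0.0, -1.0]]
wrist_force: [-0.4, 0.8, 0.3]
gripper_width: 0.75
gripper_force: 0.0
time_s: 10.9
tcp_pos: [0.4883, -0.2035, 0.0393]
ee_rot: [[0.997, -0.082, 0.001], [-0.082, -0.997, -0.0], [0.001, 0.0, -1.0]]
wrist_force: [0.2, -0.2, 0.6]
gripper_width: 0.601
gripper_force: 0.0
time_s: 11.28
tcp_pos: [0.4881, -0.2036, 0.0392]
ee_rot: [[0.997, -0.082, 0.0], [-0.082, -0.997, -0.0], [0.0, 0.0, -1.0]]
wrist_force: [-0.4, -2.0, 1.7]
gripper_width: 0.364
gripper_force: 30.0
```

```bash
python3 -m jog '.1 0 0 40 0;.1 0 0 60 0;.1 0 50 30 0;.1 0 60 0 0;.1 0 60 0 0'; python3 -m jog '.1 0 60 0 0;.1 0 30 0 0;.1 0 0 0 0;.1 0 0 0 0';python3 - <<'E'
from h import *
w=snap('wrist','w4');print(yaw())
for n,p in [('green',(.467,.077)),('yellow',(.593,.09)),('red',(.605,-.015)),('blue',(.468,-.017))]: 
  try: print(n,dome(w,n,np.array(p)),proj(w,[*p,.05]))
  except Exception as e: print(n,e)
E
```

```text
time_s: 11.9
tcp_pos: [0.4878, -0.0319, 0.1696]
ee_rot: [[0.997, -0.083, 0.001], [-0.083, -0.997, 0.001], [0.001, -0.001, -1.0]]
wrist_force: [0.8, -0.3, -1.0]
gripper_width: 0.362
gripper_force: 30.0
time_s: 12.4
tcp_pos: [0.4876, 0.0561, 0.1688]
ee_rot: [[0.997, -0.082, -0.001], [-0.082, -0.997, -0.0], [-0.001, 0.0, -1.0]]
wrist_force: [-0.4, 0.1, -0.5]
gripper_width: 0.361
gripper_force: 30.0
-4.765459196500978
green (array([0.47978725, 0.07724973]), np.float64(1.8227997369893387)) [295.75564692 219.2638971 ]
yellow (array([0.59270481, 0.08860815]), np.float64(0.6636300071321273)) [267.23581367  83.27635283]
red (array([ 0.60473881, -0.01456441]), np.float64(0.9387599671832731)) [386.30262533  61.56843458]
blue (array([ 0.47023919, -0.01689586]), np.float64(1.806194187829135)) [394.81765279 210.21401928]
```

View pics/w4.png

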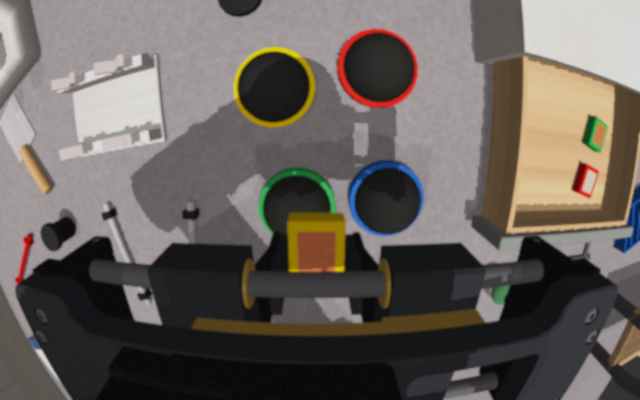

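```bash
python3 -m jog '.1 55 16.4 0 0;.1 50 16 0 0;.1 0 0 -50 0;.1 0 0 -30 0;.1 0 0 0 0'; python3 -m jog '.1 0 0 -15 0;.1 0 0 0 0;.1 0 0 0 0'
```

```text
time_s: 13.08
tcp_pos: [0.5912, 0.0868, 0.0862]
ee_rot: [[0.996, -0.084, -0.007], [-0.084, -0.996, -0.003], [-0.006, 0.003, -1.0]]
wrist_force: [0.0, -0.0, -0.9]
gripper_width: 0.361
gripper_force: 30.0
time_s: 13.45
tcp_pos: [0.5936, 0.089, 0.075]
ee_rot: [[0.997, -0.082, 0.002], [-0.082, -0.997, 0.001], [0.002, -0.001, -1.0]]
wrist_force: [0.2, 1.0, 0.5]
gripper_width: 0.363
gripper_force: 30.0
```

```bash
python3 -m jog '.1 -1 -.4 -2 0;.1 0 0 -2 0;.1 0 0 0 0;.1 0 0 0 0'; python3 -m jog '.1 0 0 -1 0;.1 0 0 0 0;.1 0 0 0 0'; python3 -m jog '.1 0 0 -1 0;.1 0 0 0 0;.1 0 0 0 0'
```

```text
time_s: 13.95
tcp_pos: [0.592, 0.0886, 0.07]
ee_rot: [[0.997, -0.082, 0.0], [-0.082, -0.997, -0.0], [0.0, 0.0, -1.0]]
wrist_force: [-0.8, -0.3, -1.2]
gripper_width: 0.361
gripper_force: 30.0
time_s: 14.32
tcp_pos: [0.5922, 0.0886, 0.0692]
ee_rot: [[0.997, -0.082, 0.0], [-0.082, -0.997, 0.0], [0.0, -0.0, -1.0]]
wrist_force: [1.1, 0.4, 0.7]
gripper_width: 0.363
gripper_force: 30.0
time_s: 14.7
tcp_pos: [0.5922, 0.0886, 0.0691]
ee_rot: [[0.997, -0.082, 0.001], [-0.082, -0.997, -0.0], [0.001, -0.0, -1.0]]
wrist_force: [-2.2, 0.5, 5.9]
gripper_width: 0.361
gripper_force: 30.0
```

```bash
python3 -m jog '.1 0 0 .7 0;.4 0 0 0 0;.45 0 0 0 0;.6 0 0 0 0;.7 0 0 0 0'; python3 -m jog '.7 0 0 10 0;.7 0 0 30 0;.7 0 0 50 0;.7 -50 0 0 0;.7 -50 -30 0 0';python3 -m jog '.7 0 0 0 0;.7 0 0 0 0'
python3 - <<'E'
from h import *
w=snap('wrist','w5')
for n,p in [('yellow',(.593,.09)),('red',(.605,-.015))]: print(n,dome(w,n,np.array(p)))
u,v=proj(w,[.593,.089,.06]).astype(int)
crop('w5','w5a',u-70,max(v-60,0),u+70,v+60,4)
E
```

```text
time_s: 15.32
tcp_pos: [0.592, 0.0885, 0.0685]
ee_rot: [[0.997, -0.082, -0.0], [-0.082, -0.997, -0.0], [-0.0, 0.0, -1.0]]
wrist_force: [-0.6, -0.2, 0.7]
gripper_width: 0.592
gripper_force: 0.0
time_s: 15.95
tcp_pos: [0.4917, 0.0593, 0.1599]
ee_rot: [[0.997, -0.08, 0.003], [-0.08, -0.997, 0.001], [0.003, -0.002, -1.0]]
wrist_force: [0.2, -0.3, 1.1]
gripper_width: 0.701
gripper_force: 0.0
time_s: 16.2
tcp_pos: [0.4929, 0.0588, 0.1599]
ee_rot: [[0.997, -0.082, 0.003], [-0.082, -0.997, 0.001], [0.003, -0.001, -1.0]]
wrist_force: [1.2, 0.4, 0.3]
gripper_width: 0.703
gripper_force: 0.0
yellow (array([0.592946  , 0.08893083]), np.float64(0.8723145760872626))
red (array([ 0.60558802, -0.01473028]), np.float64(0.9511154806731383))
```

View pics/w5a.png

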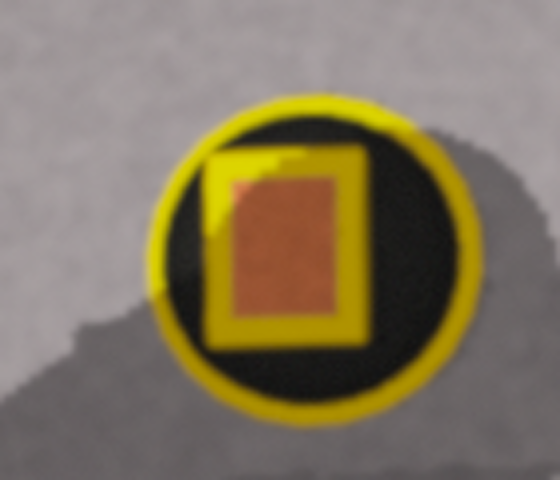

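Run:
```python
from h import *
w=load('w5')
u,v=proj(w,[.593,.089,.06]).astype(int);u0=u-70;v0=max(v-60,0)
k=np.array([P(w,u0+a/4-.4,v0+b/4-.4,.068)[:2]*1000 for a,b in [(205,147),(368,147),(370,347),(206,350)]])
print(k,k.mean(0),[np.linalg.norm(k[i]-k[i-1]) for i in range(4)])
s=snap('side','s2');c=snap('scene','c2');print(dome(s,'yellow',np.array([.593,.089])))
for n,i,p in (('s2',s,'sa'),('c2',c,'sb')):
    u,v=proj(i,[.593,.089,.06]).astype(int);print(u,v)
    crop(n,p,u-30,v-25,u+30,v+25,6)
cv2.imwrite('pics/sab.png',np.hstack([cv2.imread('pics/sa.png'),cv2.imread('pics/sb.png')]))
```

```text
[[614.08893076 102.19127254]
 [610.01574236  70.06581281]
 [570.16519207  73.10022235]
 [573.14356775 105.77514654]] [591.85335823  87.78311356] [np.float64(41.10190877156982), np.float64(32.38265008869452), np.float64(39.965910470694), np.float64(32.81038543094016)]
(array([0.59404069, 0.09098521]), np.float64(0.07250502238719037))
341 190
296 202
```

View pics/sab.png

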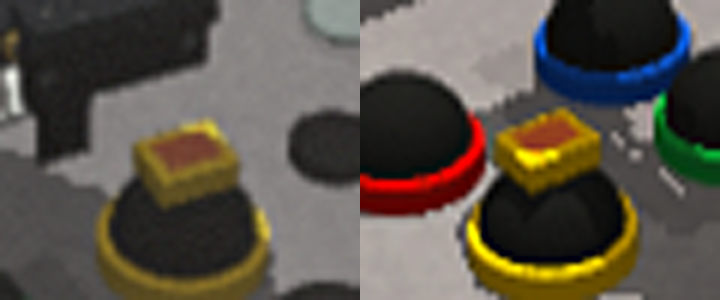

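The yellow block is balanced at about (592,88), 1.3 mm off. Next I'll look at red and green up close.

```bash
python3 -m jog '.55 -10 -60 10 -7;.55 -10 -60 10 -7;.55 -20 -60 10 0;.55 -20 -60 10 0;.55 -25 -60 0 0'; python3 -m jog '.55 -10 -40 0 0;.55 0 0 0 0;.55 0 0 0 0;.55 0 0 0 0'
python3 - <<'E'
from h import *
w=snap('wrist','w6');print(r.sense()['tcp_pos'],yaw())
for n,p in [('green',(.537,-.309)),('red',(.477,-.296))]: print(n,block(w,n,[*p,.038]),proj(w,[*p,.038]))
E
```

```text
time_s: 16.98
tcp_pos: [0.4099, -0.2384, 0.1992]
ee_rot: [[0.947, -0.32, 0.003], [-0.32, -0.947, -0.001], [0.003, 0.0, -1.0]]
wrist_force: [0.7, -0.5, -0.5]
gripper_width: 0.546
gripper_force: 0.0
time_s: 17.48
tcp_pos: [0.3996, -0.2755, 0.1981]
ee_rot: [[0.948, -0.319, -0.0], [-0.319, -0.948, 0.0], [-0.0, -0.0, -1.0]]
wrist_force: [-0.8, 0.8, 0.3]
gripper_width: 0.551
gripper_force: 0.0
[ 0.39952725 -0.2754161   0.19814886] -18.59819318380521
green (536.2, -310.3, 38.0, 29.1, -22.0) [303.93903172  48.4519885 ]
red (476.1, -296.9, 37.5, 30.1, -18.8) [310.85275402 107.94016582]
```

View pics/w6.png

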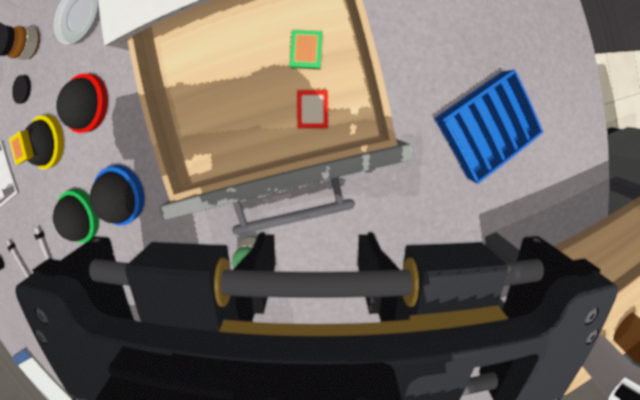

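```bash
python3 -m jog '.6 50 -15 0 0;.6 27 -6 -40 0;.6 0 0 -60 0;.6 0 0 -35 0;.6 0 0 0 0'; python3 -m jog '.6 0 0 -23 0;.6 0 0 0 0;.6 0 0 0 0'
```

```text
time_s: 18.15
tcp_pos: [0.4744, -0.2958, 0.0605]
ee_rot: [[0.948, -0.319, -0.007], [-0.319, -0.948, 0.002], [-0.007, 0.0, -1.0]]
wrist_force: [0.0, 0.2, 0.3]
gripper_width: 0.604
gripper_force: 0.0
time_s: 18.52
tcp_pos: [0.4773, -0.2975, 0.0422]
ee_rot: [[0.947, -0.32, 0.003], [-0.32, -0.947, -0.001], [0.003, 0.0, -1.0]]
wrist_force: [-0.4, -0.4, -0.3]
gripper_width: 0.599
gripper_force: 0.0
```

```bash
python3 -m jog '.6 0 0 -3.5 0;.1 0 0 0 0;.1 0 0 0 0;.1 0 0 0 0;.1 0 0 0 0'; python3 -m jog '.1 0 0 20 0;.1 6 45 10 0;.1 6 42 0 0;.1 0 0 -16 0;.1 0 0 -13 0';python3 -m jog '.1 0 0 0 0;.1 0 0 0 0;.75 0 0 0 0;.75 0 0 0 0;.75 0 0 25 0'
```

```text
time_s: 19.15
tcp_pos: [0.476, -0.2974, 0.0368]
ee_rot: [[0.947, -0.321, 0.0], [-0.321, -0.947, -0.0], [0.0, 0.0, -1.0]]
wrist_force: [0.6, -0.1, 2.2]
gripper_width: 0.36
gripper_force: 30.0
time_s: 19.77
tcp_pos: [0.4879, -0.2098, 0.0372]
ee_rot: [[0.947, -0.32, -0.0], [-0.32, -0.947, 0.0], [-0.0, -0.0, -1.0]]
wrist_force: [-0.3, 0.0, -0.2]
gripper_width: 0.361
gripper_force: 30.0
time_s: 20.4
tcp_pos: [0.4864, -0.2102, 0.0615]
ee_rot: [[0.947, -0.321, -0.004], [-0.321, -0.947, 0.001], [-0.004, 0.001, -1.0]]
wrist_force: [1.3, -0.0, -0.5]
gripper_width: 0.619
gripper_force: 0.0
```

```bash
python3 -m jog '.75 0 0 0 -10;.75 0 0 0 -10;.75 0 0 0 -10;.75 0 0 0 -10;.75 0 0 0 -10'; python3 -m jog '.75 0 0 0 -10;.75 0 0 0 -10;.75 0 0 0 -10;.75 0 0 0 -10;.75 0 0 0 0';python3 -m jog '.75 0 0 -15 0;.75 0 0 -11 0;.75 0 0 0 0;.1 0 0 0 0;.1 0 0 0 0';python3 -m jog '.1 0 0 0 0;.1 0 0 0 0;.1 0 0 0 0'
```

```text
time_s: 21.02
tcp_pos: [0.488, -0.2104, 0.0629]
ee_rot: [[0.358, -0.934, 0.0], [-0.934, -0.358, -0.0], [0.0, -0.0, -1.0]]
wrist_force: [-0.4, -1.0, 0.1]
gripper_width: 0.748
gripper_force: 0.0
time_s: 21.65
tcp_pos: [0.4879, -0.2104, 0.0629]
ee_rot: [[-0.319, -0.948, 0.0], [-0.948, 0.319, -0.0], [-0.0, -0.0, -1.0]]
wrist_force: [-0.3, 0.5, 1.3]
gripper_width: 0.748
gripper_force: 0.0
time_s: 22.28
tcp_pos: [0.4878, -0.2103, 0.0368]
ee_rot: [[-0.321, -0.947, -0.0], [-0.947, 0.321, 0.0], [0.0, 0.0, -1.0]]
wrist_force: [0.0, -0.3, -0.2]
gripper_width: 0.6
gripper_force: 0.0
time_s: 22.65
tcp_pos: [0.4879, -0.2103, 0.0369]
ee_rot: [[-0.321, -0.947, -0.0], [-0.947, 0.321, -0.0], [0.0, -0.0, -1.0]]
wrist_force: [-0.1, 0.1, 1.5]
gripper_width: 0.456
gripper_force: 30.0
```

```bash
python3 -m jog '.1 0 0 50 0;.1 0 0 60 0;.1 30 50 0 0;.1 30 50 0 0;.1 30 50 0 0'; python3 -m jog '.1 27 45.5 0 0;.1 0 0 -35 0;.1 0 0 -30 0;.1 0 0 0 0;.1 0 0 0 0'
```

```text
time_s: 23.28
tcp_pos: [0.5785, -0.0589, 0.147]
ee_rot: [[-0.321, -0.947, 0.0], [-0.947, 0.321, 0.0], [-0.0, -0.0, -1.0]]
wrist_force: [1.1, -0.2, -0.8]
gripper_width: 0.451
gripper_force: 30.0
time_s: 23.9
tcp_pos: [0.6058, -0.0149, 0.0828]
ee_rot: [[-0.32, -0.947, 0.002], [-0.947, 0.32, -0.0], [-0.0, -0.002, -1.0]]
wrist_force: [0.6, -0.4, -0.5]
gripper_width: 0.456
gripper_force: 30.0
```

```bash
python3 -m jog '.1 -.5 0 -7 0;.1 0 0 -6 0;.1 0 0 0 0;.1 0 0 0 0'; python3 -m jog '.1 0 0 -1.5 0;.1 0 0 0 0;.1 0 0 0 0'; python3 -m jog '.1 0 0 -1 0;.1 0 0 0 0;.1 0 0 0 0'
```

```text
time_s: 24.4
tcp_pos: [0.6046, -0.0149, 0.0689]
ee_rot: [[-0.321, -0.947, 0.0], [-0.947, 0.321, -0.0], [-0.0, -0.0, -1.0]]
wrist_force: [-0.9, 0.0, -0.4]
gripper_width: 0.454
gripper_force: 30.0
time_s: 24.78
tcp_pos: [0.6044, -0.0148, 0.0672]
ee_rot: [[-0.321, -0.947, -0.0], [-0.947, 0.321, -0.0], [0.0, 0.0, -1.0]]
wrist_force: [-0.5, 0.2, 1.1]
gripper_width: 0.456
gripper_force: 30.0
time_s: 25.15
tcp_pos: [0.6046, -0.0148, 0.0668]
ee_rot: [[-0.321, -0.947, 0.001], [-0.947, 0.321, -0.0], [-0.0, -0.001, -1.0]]
wrist_force: [-1.1, 0.7, 4.4]
gripper_width: 0.458
gripper_force: 30.0
```

```bash
python3 -m jog '.1 0 0 .7 0;.5 0 0 0 0;.55 0 0 0 0;.65 0 0 0 0;.75 0 0 0 0'; python3 -m jog '.75 0 0 10 0;.75 0 0 40 0;.75 0 0 50 0;.6 -50 0 0 10;.6 -50 -20 0 10';python3 -m jog '.6 0 0 0 10;.6 0 0 0 10;.6 0 0 0 10;.6 0 0 0 10;.6 0 0 0 10'; python3 -m jog '.6 0 0 0 10;.6 0 0 0 7;.6 0 0 0 0;.6 0 0 0 0'
python3 - <<'E'
from h import *
w=snap('wrist','w7');print(r.sense()['tcp_pos'],yaw())
print(dome(w,'red',np.array((.605,-.015))))
s=snap('side','s3');c=snap('scene','c3')
L=[]
for n,i in (('w7',w),('s3',s),('c3',c)):
    u,v=proj(i,[.605,-.015,.06]).astype(int);print(u,v)
    k=6 if n!='w7' else 4;d=(25,20) if k==6 else (45,30)
    im=cv2.imread(f'pics/{n}.png');im=cv2.copyMakeBorder(im,60,60,60,60,0)[v+60-d[1]:v+60+d[1],u+60-d[0]:u+60+d[0]]
    L.append(cv2.resize(im,(266,200) if k==6 else (266,177),interpolation=2) if k==6 else cv2.copyMakeBorder(cv2.resize(im,(266,177),interpolation=2),0,23,0,0,0))
cv2.imwrite('pics/red.png',np.hstack(L))
hs=cv2.cvtColor(w['pixels'],cv2.COLOR_RGB2HSV)
m=colmask(w,'red');n,l,st,ce=cv2.connectedComponentsWithStats(m);print([(st[i].tolist()) for i in range(1,n) if st[i,4]>60])
for i in range(1,n):
    if 60<st[i,4]<1500: 
        v,u=np.where(l==i);q=np.array([P(w,a,b,.068)[:2] for a,b in zip(u,v)],dtype=np.float32)*1000;print(cv2.minAreaRect(q))
E
```

```text
time_s: 25.78
tcp_pos: [0.6044, -0.0148, 0.0668]
ee_rot: [[-0.321, -0.947, -0.0], [-0.947, 0.321, -0.0], [0.0, 0.0, -1.0]]
wrist_force: [-0.1, 0.6, -0.7]
gripper_width: 0.682
gripper_force: 0.0
time_s: 26.4
tcp_pos: [0.5039, -0.0343, 0.1682]
ee_rot: [[0.03, -1.0, 0.003], [-1.0, -0.03, 0.001], [-0.001, -0.003, -1.0]]
wrist_force: [-0.4, -0.5, 0.0]
gripper_width: 0.632
gripper_force: 0.0
time_s: 27.02
tcp_pos: [0.5046, -0.0348, 0.1678]
ee_rot: [[0.784, -0.621, 0.001], [-0.621, -0.784, 0.0], [0.001, -0.001, -1.0]]
wrist_force: [0.5, -0.9, -0.1]
gripper_width: 0.598
gripper_force: 0.0
time_s: 27.52
tcp_pos: [0.5045, -0.0348, 0.1673]
ee_rot: [[0.928, -0.372, 0.001], [-0.372, -0.928, 0.0], [0.001, -0.0, -1.0]]
wrist_force: [-0.4, 0.9, -1.0]
gripper_width: 0.601
gripper_force: 0.0
[ 0.50449509 -0.03479009  0.16719814] -21.78986794827069
(array([ 0.60449291, -0.01559079]), np.float64(0.998203982164398))
249 102
366 211
271 188
[[221, 64, 81, 81, 2441]]
```

View pics/red.png

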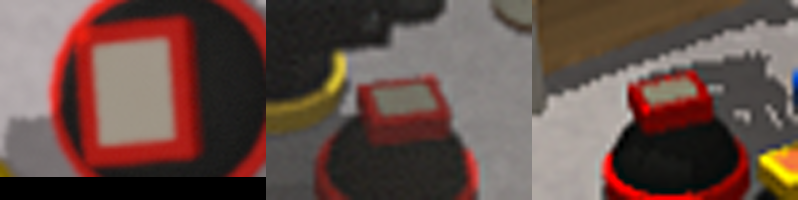

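Red is balanced. On to green.

```bash
python3 -m jog '.6 6 -55 0 0;.6 6 -55 0 0;.6 6 -55 0 0;.6 6 -55 0 0;.6 8 -55 0 0'; python3 -m jog '.6 0 0 -60 0;.6 0 0 -40 0;.6 0 0 -15 0;.6 0 0 -15 0;.6 0 0 0 0';python3 -m jog '.6 0 0 0 0;.6 0 0 0 0'
```

```text
time_s: 28.3
tcp_pos: [0.5365, -0.3116, 0.1669]
ee_rot: [[0.929, -0.37, 0.0], [-0.37, -0.929, -0.0], [0.0, 0.0, -1.0]]
wrist_force: [1.5, 0.8, 0.1]
gripper_width: 0.599
gripper_force: 0.0
time_s: 28.92
tcp_pos: [0.5367, -0.3096, 0.0369]
ee_rot: [[0.929, -0.37, -0.0], [-0.37, -0.929, -0.0], [-0.0, 0.0, -1.0]]
wrist_force: [-0.6, 0.6, 1.1]
gripper_width: 0.598
gripper_force: 0.0
time_s: 29.18
tcp_pos: [0.5373, -0.31, 0.0383]
ee_rot: [[0.929, -0.37, 0.002], [-0.37, -0.929, -0.001], [0.003, -0.0, -1.0]]
wrist_force: [0.2, -0.4, -0.1]
gripper_width: 0.599
gripper_force: 0.0
```

Next: grip, carry to the clear area (488,-210), set down, rotate 90° and re-grip.

```bash
python3 -m jog '.1 0 0 -1 0;.1 0 0 0 0;.1 0 0 0 0;.1 0 0 0 0;.1 0 0 0 0'; python3 -m jog '.1 0 0 20 0;.1 -16 34 10 0;.1 -16 33 0 0;.1 -16 33 0 0;.1 0 0 -16 0';python3 -m jog '.1 0 0 -13 0;.1 0 0 0 0;.75 0 0 0 0;.75 0 0 0 0;.75 0 0 25 0'
```

```text
time_s: 29.8
tcp_pos: [0.5364, -0.3098, 0.036]
ee_rot: [[0.929, -0.37, -0.0], [-0.37, -0.929, -0.0], [-0.0, 0.0, -1.0]]
wrist_force: [-0.1, 0.3, 1.3]
gripper_width: 0.365
gripper_force: 30.0
time_s: 30.42
tcp_pos: [0.488, -0.2081, 0.0509]
ee_rot: [[0.93, -0.368, 0.002], [-0.368, -0.93, 0.0], [0.002, -0.001, -1.0]]
wrist_force: [1.0, -0.8, -0.4]
gripper_width: 0.364
gripper_force: 30.0
time_s: 31.05
tcp_pos: [0.4869, -0.2098, 0.0606]
ee_rot: [[0.929, -0.371, -0.005], [-0.371, -0.929, 0.001], [-0.004, 0.001, -1.0]]
wrist_force: [-0.2, -0.4, 0.1]
gripper_width: 0.62
gripper_force: 0.0
```

```bash
python3 -m jog '.75 0 0 0 -10;.75 0 0 0 -10;.75 0 0 0 -10;.75 0 0 0 -10;.75 0 0 0 -10'; python3 -m jog '.75 0 0 0 -10;.75 0 0 0 -10;.75 0 0 0 -10;.75 0 0 0 -10;.75 0 0 0 0';python3 -m jog '.75 0 0 -15 0;.75 0 0 -11 0;.75 0 0 0 0;.1 0 0 0 0;.1 0 0 0 0';python3 -m jog '.1 0 0 0 0;.1 0 0 0 0;.1 0 0 0 0'
```

```text
time_s: 31.68
tcp_pos: [0.4885, -0.21, 0.0621]
ee_rot: [[0.308, -0.951, 0.0], [-0.951, -0.308, -0.0], [0.0, -0.0, -1.0]]
wrist_force: [0.0, -1.0, -0.4]
gripper_width: 0.75
gripper_force: 0.0
time_s: 32.3
tcp_pos: [0.4885, -0.21, 0.0621]
ee_rot: [[-0.368, -0.93, 0.0], [-0.93, 0.368, -0.0], [-0.0, -0.0, -1.0]]
wrist_force: [-0.4, -0.0, -0.0]
gripper_width: 0.749
gripper_force: 0.0
time_s: 32.92
tcp_pos: [0.4884, -0.2098, 0.0361]
ee_rot: [[-0.37, -0.929, 0.0], [-0.929, 0.37, -0.0], [0.0, -0.0, -1.0]]
wrist_force: [0.2, 0.1, -0.4]
gripper_width: 0.61
gripper_force: 0.0
time_s: 33.3
tcp_pos: [0.4885, -0.2098, 0.0361]
ee_rot: [[-0.37, -0.929, 0.0], [-0.929, 0.37, -0.0], [-0.0, -0.0, -1.0]]
wrist_force: [-0.2, -0.3, 1.8]
gripper_width: 0.453
gripper_force: 30.0
```

```bash
python3 -m jog '.1 0 0 50 0;.1 0 0 60 0;.1 0 60 5 0;.1 0 60 0 0;.1 0 60 0 0'; python3 -m jog '.1 0 60 0 0;.1 0 60 0 0;.1 0 60 0 0;.1 5 20 0 0;.1 0 0 0 0';python3 -m jog '.1 0 0 0 0;.1 0 0 0 0'
python3 - <<'E'
from h import *
w=snap('wrist','w8');print(r.sense()['tcp_pos'],yaw())
print(dome(w,'green',np.array((.467,.077))),proj(w,(.467,.077,.02)),dome(w,'blue',np.array((.4685,-.017))))
m=colmask(w,'green');n,l,st,ce=cv2.connectedComponentsWithStats(m);print([(st[i].tolist()) for i in range(1,n) if st[i,4]>60])
E
```

```text
time_s: 33.92
tcp_pos: [0.4881, -0.0283, 0.1511]
ee_rot: [[-0.371, -0.929, 0.001], [-0.929, 0.371, 0.0], [-0.001, -0.0, -1.0]]
wrist_force: [1.3, -0.8, -1.4]
gripper_width: 0.452
gripper_force: 30.0
time_s: 34.55
tcp_pos: [0.4934, 0.1711, 0.1506]
ee_rot: [[-0.368, -0.93, -0.001], [-0.93, 0.368, -0.0], [0.001, 0.0, -1.0]]
wrist_force: [-0.4, -0.5, -0.5]
gripper_width: 0.453
gripper_force: 30.0
time_s: 34.8
tcp_pos: [0.4933, 0.1687, 0.1508]
ee_rot: [[-0.372, -0.928, -0.001], [-0.928, 0.372, -0.0], [0.0, 0.0, -1.0]]
wrist_force: [0.1, 0.7, -0.5]
gripper_width: 0.452
gripper_force: 30.0
[0.49335248 0.16886382 0.15090584] -111.8248067663538
(array([0.46611302, 0.07780546]), np.float64(1.895199487817365)) [304.96328303  91.65359763] (array([ 0.46650104, -0.01812302]), np.float64(1.599883040710722))
[[264, 52, 86, 85, 1336], [279, 222, 75, 50, 1821]]
```

```bash
python3 -m jog '.1 -13 -45 0 0;.1 -13.6 -46.4 0 0;.1 0 0 -50 0;.1 0 0 -28 0;.1 0 0 0 0'; python3 -m jog '.1 0 0 0 0;.1 0 0 0 0'
```

```text
time_s: 35.48
tcp_pos: [0.4654, 0.0772, 0.0714]
ee_rot: [[-0.371, -0.928, -0.004], [-0.928, 0.371, -0.002], [0.004, 0.003, -1.0]]
wrist_force: [0.3, -0.6, -0.6]
gripper_width: 0.456
gripper_force: 30.0
time_s: 35.72
tcp_pos: [0.4678, 0.0792, 0.0743]
ee_rot: [[-0.37, -0.929, 0.003], [-0.929, 0.37, 0.001], [-0.002, -0.002, -1.0]]
wrist_force: [-0.1, 0.3, -0.3]
gripper_width: 0.458
gripper_force: 30.0
```

```bash
python3 -m jog '.1 0 -1 -4 0;.1 0 0 -2.5 0;.1 0 0 0 0;.1 0 0 0 0'; python3 -m jog '.1 0 0 -1 0;.1 0 0 0 0;.1 0 0 0 0'; python3 -m jog '.1 0 0 -1 0;.1 0 0 0 0;.1 0 0 0 0'
```

```text
time_s: 36.22
tcp_pos: [0.4669, 0.0779, 0.0664]
ee_rot: [[-0.37, -0.929, -0.0], [-0.929, 0.37, -0.0], [0.0, 0.0, -1.0]]
wrist_force: [-0.4, 0.4, -0.4]
gripper_width: 0.457
gripper_force: 30.0
time_s: 36.6
tcp_pos: [0.467, 0.0779, 0.0659]
ee_rot: [[-0.37, -0.929, 0.0], [-0.929, 0.37, 0.0], [-0.0, -0.0, -1.0]]
wrist_force: [-1.7, 0.3, 5.6]
gripper_width: 0.454
gripper_force: 30.0
time_s: 36.98
tcp_pos: [0.467, 0.0779, 0.0658]
ee_rot: [[-0.369, -0.929, 0.001], [-0.929, 0.369, -0.0], [-0.0, -0.001, -1.0]]
wrist_force: [-4.3, 0.6, 12.6]
gripper_width: 0.456
gripper_force: 30.0
```

```bash
python3 -m jog '.1 0 0 1.5 0;.5 0 0 0 0;.55 0 0 0 0;.65 0 0 0 0;.75 0 0 0 0'; python3 -m jog '.75 0 0 10 0;.75 0 0 40 0;.75 0 0 50 0;.75 8 50 20 0;.75 8 50 20 0'; python3 -m jog '.75 0 0 0 0;.75 0 0 0 0';python3 - <<'E'
from h import *
w=snap('wrist','w9');print(dome(w,'green',np.array((.467,.077))),proj(w,(.467,.077,.06)))
E
```

```text
time_s: 37.6
tcp_pos: [0.4668, 0.0778, 0.0657]
ee_rot: [[-0.37, -0.929, -0.0], [-0.929, 0.37, -0.0], [0.0, 0.0, -1.0]]
wrist_force: [0.5, -0.4, -0.2]
gripper_width: 0.685
gripper_force: 0.0
time_s: 38.22
tcp_pos: [0.4831, 0.1786, 0.2083]
ee_rot: [[-0.371, -0.929, 0.002], [-0.929, 0.371, 0.002], [-0.002, -0.001, -1.0]]
wrist_force: [0.9, 0.2, 0.2]
gripper_width: 0.748
gripper_force: 0.0
time_s: 38.48
tcp_pos: [0.4822, 0.1775, 0.2059]
ee_rot: [[-0.37, -0.929, -0.001], [-0.929, 0.37, -0.0], [0.0, 0.001, -1.0]]
wrist_force: [0.1, -0.3, 0.3]
gripper_width: 0.754
gripper_force: 0.0
(array([0.46638463, 0.0776185 ]), np.float64(1.6161551839615527)) [291.42686061  88.52184951]
```

View pics/w9.png

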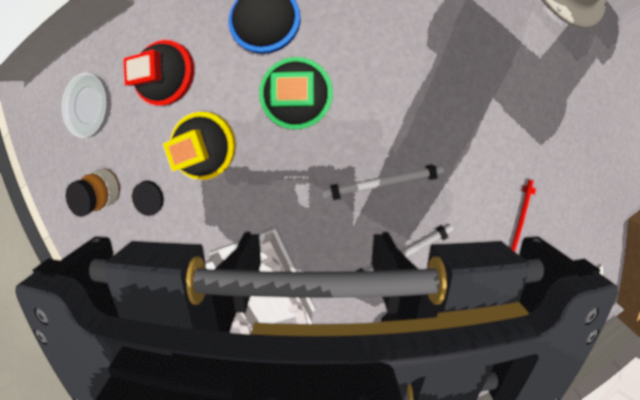

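Green is balanced too, with (292,89) centred on its dome. Now the rods and the rest: I'll measure them with yaw near 0.

```bash
python3 -m jog '.75 -13 7 3 10;.75 -13 7 3 10;.75 -13 7 3 10;.75 -13 7 3 10;.75 -13 7 3 10'; python3 -m jog '.75 -13 7 3 10;.75 -13 7 3 10;.75 -13 7 3 10;.75 -13 7 0 10;.75 -13 7 0 10';python3 -m jog '.75 -13 7 0 10;.75 0 0 0 0;.75 0 0 0 0;.75 0 0 0 0'
cat > rods.py <<'E'
from h import *
import itertools,sys
w=snap('wrist',sys.argv[1]);print(r.sense()['tcp_pos'],yaw())
g=cv2.cvtColor(w['pixels'],cv2.COLOR_RGB2GRAY);g[238:,:]=255
m=(g<45).astype(np.uint8);n,l,st,ce=cv2.connectedComponentsWithStats(m)
B=[(P(w,*ce[i],.010)[:2]*1000,st[i,4],ce[i]) for i in range(1,n) if 12<st[i,4]<400]
for a,b in itertools.combinations(B,2):
    d=b[0]-a[0]
    if 108<np.hypot(*d)<132:
        t=[g[int(v),int(u)] for u,v in [a[2]+(b[2]-a[2])*k for k in (.3,.5,.7)]]
        print('mid',((a[0]+b[0])/2).round(1),'len',np.hypot(*d).round(1),'ang',(np.degrees(np.arctan2(d[1],d[0]))+90)%180-90,a[2].round(),b[2].round(),a[1],b[1],w['pixels'][int((a[2]+b[2])[1]/2),int((a[2]+b[2])[0]/2)])
E
python3 rods.py w10
python3 - <<'E'
from h import *
w=load('w10')
for p in [(.4161,.3082,.008),(.4087,.205,.008),(.604,.282,.05)]:print(proj(w,p))
E
```

```text
time_s: 39.15
tcp_pos: [0.417, 0.2115, 0.2205]
ee_rot: [[0.477, -0.879, -0.001], [-0.879, -0.477, -0.001], [0.0, 0.002, -1.0]]
wrist_force: [0.0, -0.0, 0.1]
gripper_width: 0.749
gripper_force: 0.0
time_s: 39.78
tcp_pos: [0.3523, 0.2465, 0.2294]
ee_rot: [[0.98, -0.199, -0.001], [-0.199, -0.98, -0.001], [-0.001, 0.001, -1.0]]
wrist_force: [-0.1, 0.6, 0.2]
gripper_width: 0.748
gripper_force: 0.0
time_s: 40.28
tcp_pos: [0.3402, 0.2543, 0.2298]
ee_rot: [[0.999, -0.032, -0.0], [-0.032, -0.999, -0.0], [-0.0, 0.0, -1.0]]
wrist_force: [-0.4, -0.3, -0.9]
gripper_width: 0.754
gripper_force: 0.0
[0.34014402 0.25439162 0.22977212] -1.8161768118279074
mid [574.   27.7] len 108.6 ang -80.9093933200409 [446.   1.] [512.   3.] 47 171 [174 166 167]
mid [513.5  52.2] len 119.2 ang 29.325930112527402 [446.   1.] [489.  81.] 47 36 [182 174 176]
mid [517.4  17.3] len 112.3 ang -5.7992764426754775 [491.   4.] [489.  81.] 19 36 [180 173 174]
mid [522.1  -1.5] len 130.5 ang -21.985083077042077 [512.   3.] [489.  81.] 171 36 [178 170 171]
[269.27396136 113.55831229]
[355.2176755  116.73508102]
[283.43077735 -46.55070268]
```

Run:
```python
from h import *
w=load('w10');g=cv2.cvtColor(w['pixels'],cv2.COLOR_RGB2GRAY)
for (x,y,a) in [(.4161,.3082,7.6),(.4087,.205,-9.75)]:
    for s in (-1,1):
        u,v=proj(w,[x+s*.06*np.cos(np.radians(a)),y+s*.06*np.sin(np.radians(a)),.01]).astype(int);print(u,v);print(g[v-10:v+11:2,u-12:u+13:2])
```

```text
278 161
[[117 114 120 129 125 108 101 103 103 104 106 107 106]
 [118 117 118 127 126 112 101 103 105 106 108 107 106]
 [116 114 112 126 127 116 102 100 104 104 105 105 104]
 [116 114 108 122 123 110  82  68  92 102 102 103 103]
 [116 100  77  90  81  66  39  32  80 102 102 102 104]
 [111  71  33  32  31  29  26  25  68 100 103 103 103]
 [115  75  29  26  27  27  26  25  60  98 103 102 103]
 [117  84  34  26  29  36  41  47  79 101 102 101 103]
 [120 104  63  60  76  89  98  94 100 104 104 103 105]
 [118 116 104 103 117 125 122 108 104 105 105 104 103]
 [118 116 110 103 116 128 125 111 103 104 105 104 104]]
260 65
[[175 176 187 194 183 161 167 170 169 170 173 172 173]
 [175 179 199 209 191 148 167 171 169 171 171 171 173]
 [172 169 195 210 193 150 157 167 169 171 171 172 174]
 [171 169 189 205 185 140 124 144 165 171 173 174 175]
 [163 142 135 138 103  70  58  96 157 171 174 176 177]
 [136  72  60  58  58  58  54  62 146 174 176 175 175]
 [142  69  56  57  57  60  57  53 142 173 176 176 172]
 [148  78  57  66  87  99  77  60 137 174 178 178 172]
 [163 109  74 139 183 189 150 121 163 1
[... 653 characters left out ...]
70 163 165 166 167 168 167 166]
 [163 156 178 202 193 168 166 167 167 168 168 167 164]]
362 68
[[175 173 155 180 211 209 186 174 170 172 173 172 174]
 [175 175 154 185 214 209 177 171 169 172 176 177 179]
 [169 155 144 187 213 205 172 169 169 171 175 177 177]
 [137  89  93 138 175 171 159 161 168 171 173 176 175]
 [114  56  60  64  72  73  82 120 165 174 173 176 178]
 [102  55  61  61  61  58  62 119 168 175 175 177 180]
 [ 86  55  64  66  65  60  65 129 169 174 177 178 177]
 [120  90 127 152 135  77  73 138 171 174 177 176 175]
 [164 150 183 213 201 136 133 166 172 174 177 175 176]
 [168 159 192 217 205 175 170 174 174 176 178 173 174]
 [160 156 197 217 201 174 175 176 176 177 178 174 175]]
```

```bash
sed -i 's/g<45/g<76/; s/12<st\[i,4\]<400/30<st[i,4]<250/; s/112<n/&/' rods.py; sed -i 's/108<np.hypot/114<np.hypot/;s/<132/<126/' rods.py; python3 rods.py w11
```

```text
[0.34011109 0.25450347 0.22979159] -1.797659106002972
mid [513.8  50. ] len 120.7 ang 31.778632318791153 [446.   1.] [492.  81.] 64 202 [180 173 174]
mid [471.2 262. ] len 119.3 ang 86.61257881850634 [256.  66.] [356.  68.] 75 72 [115 108 110]
mid [415.3 312.6] len 120.3 ang 8.579988919517717 [256.  66.] [275. 163.] 75 113 [149 144 144]
mid [408.7 212.2] len 119.5 ang -9.324558646831349 [356.  68.] [342. 165.] 72 81 [146 142 142]
mid [401.3 570.3] len 116.3 ang -48.27156822764772 [116. 113.] [ 80. 172.] 61 53 [169  42  41]
```

```bash
python3 -m jog '.6 34 -21 0 -4;.6 34.6 -21.3 -40 -3.5;.6 0 0 -60 0;.6 0 0 -60 0;.6 0 0 -40 0'; python3 -m jog '.6 0 0 -10 0;.6 0 0 0 0;.6 0 0 0 0;.6 0 0 0 0'
```

```text
time_s: 41.0
tcp_pos: [0.4079, 0.2113, 0.0275]
ee_rot: [[0.987, -0.162, -0.002], [-0.162, -0.987, -0.002], [-0.002, 0.002, -1.0]]
wrist_force: [-0.3, -0.2, 0.6]
gripper_width: 0.597
gripper_force: 0.0
time_s: 41.5
tcp_pos: [0.4092, 0.2133, 0.0214]
ee_rot: [[0.987, -0.16, 0.002], [-0.16, -0.987, 0.003], [0.002, -0.003, -1.0]]
wrist_force: [0.6, 0.4, -0.3]
gripper_width: 0.601
gripper_force: 0.0
```

```bash
python3 -m jog '.6 0 0 -9 0;.6 0 0 0 0;.6 0 0 0 0'; python3 -m jog '0 0 0 0 0;0 0 0 0 0;0 0 0 0 0;0 0 0 0 0;0 0 0 0 0'
```

```text
time_s: 41.88
tcp_pos: [0.4084, 0.2125, 0.0108]
ee_rot: [[0.987, -0.16, -0.0], [-0.16, -0.987, -0.0], [-0.0, 0.0, -1.0]]
wrist_force: [0.8, 0.5, 0.5]
gripper_width: 0.599
gripper_force: 0.0
time_s: 42.5
tcp_pos: [0.4084, 0.2125, 0.0109]
ee_rot: [[0.987, -0.16, -0.0], [-0.16, -0.987, -0.0], [-0.0, 0.0, -1.0]]
wrist_force: [-0.3, 0.0, 0.1]
gripper_width: 0.115
gripper_force: 0.2
```

```bash
python3 -m jog '0 0 0 0 0;0 0 0 0 0'; python3 -m jog '0 0 0 40 3;0 0 0 60 3;0 0 0 60 3;0 25 30 30 0;0 25 30 0 0'; python3 -m jog '0 0 0 0 0;0 0 0 0 0'
python3 - <<'E'
from h import *
w=snap('wrist','w12');print(r.sense()['tcp_pos'],yaw());print(proj(w,[.604,.282,.03]))
g=cv2.cvtColor(w['pixels'],cv2.COLOR_RGB2GRAY)
crop('w12','w12a',120,0,440,240,2.5)
E
```

```text
time_s: 42.75
tcp_pos: [0.4084, 0.2124, 0.0109]
ee_rot: [[0.987, -0.16, -0.0], [-0.16, -0.987, -0.0], [-0.0, 0.0, -1.0]]
wrist_force: [-1.2, -0.6, 0.8]
gripper_width: 0.101
gripper_force: 30.0
time_s: 43.38
tcp_pos: [0.4602, 0.2742, 0.2048]
ee_rot: [[1.0, -0.003, 0.006], [-0.003, -1.0, 0.006], [0.006, -0.006, -1.0]]
wrist_force: [-0.6, 0.3, -0.8]
gripper_width: 0.102
gripper_force: 30.0
time_s: 43.62
tcp_pos: [0.4576, 0.2717, 0.1999]
ee_rot: [[1.0, -0.004, -0.002], [-0.004, -1.0, -0.002], [-0.002, 0.002, -1.0]]
wrist_force: [0.4, -0.3, -1.0]
gripper_width: 0.102
gripper_force: 30.0
[0.45753971 0.27157493 0.20014628] -0.223621050188601
[305.34652866  44.88851056]
```

Run:
```python
from h import *
crop('w12','w12a',205,0,405,150,4)
```

```text
(no output)
```

View pics/w12a.png

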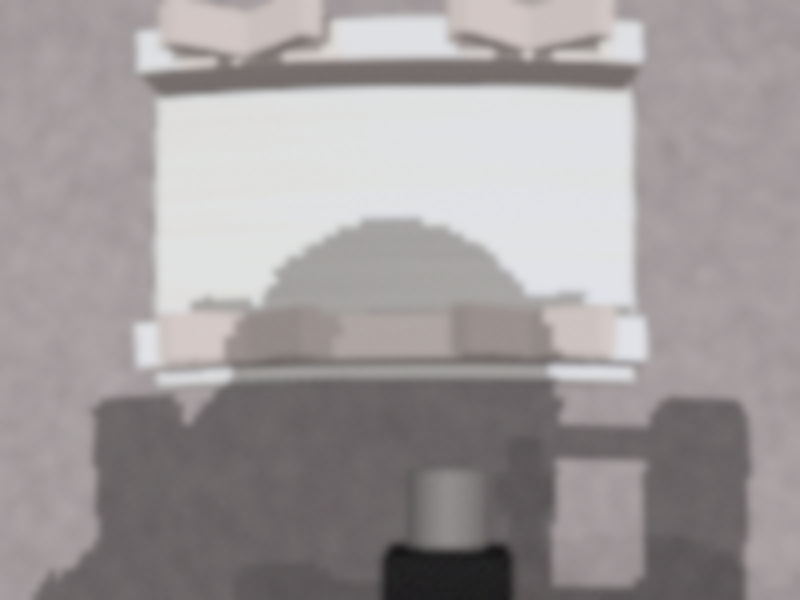

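Run:
```python
from h import *
w=load('w12')
def q(u,v,z):return (P(w,205+u/4-.4,v/4-.4,z)*1000).round(1)[:2]
print('plate front',q(155,372,.008),q(636,372,.008),'bot',q(155,384,0),q(636,384,0))
print('front upright top front edge',q(135,366,.053),q(648,366,.053),q(160,360,.061),q(615,360,.061))
print('Vmid front', q(245,335,.061),q(535,335,.061))
print('V bottoms rear',q(235,62,.045),q(535,56,.045))
print('rear upright base front edge(plate)',q(155,93,.008),q(636,83,.008),'front upright base rear',q(155,305,.03))
print('rear upright top corners',q(137,70,.053),q(642,65,.053))
zr=.2001-.003
print('rod end',q(410,468,zr),q(490,468,zr),'collar front',q(385,550,zr+.008),q(512,550,zr+.008))
```

```text
plate front [556.8 352. ] [555.1 218.8] bot [553.8 354. ] [552.1 217.6]
front upright top front edge [556.  346.6] [554.2 222.9] [556.5 338.5] [555. 232.]
Vmid front [561.5 318. ] [560.5 250.7]
V bottoms rear [634.4 323.1] [634.3 249.1]
rear upright base front edge(plate) [638.5 352. ] [639.  218.3] front upright base rear [573.4 346.7]
rear upright top corners [631.8 346.2] [630.5 223.8]
rod end [532.5 276.1] [532.5 266.2] collar front [523. 279.] [522.9 263.8]
```

```bash
python3 - <<'E'
from h import *
s=load('side1');c=load('scene1')
def tri(a,b):
    o=np.array([s['origin'],c['origin']]);d=np.array([ray(s,*a),ray(c,*b)]);d/=np.linalg.norm(d,axis=1)[:,None]
    A=sum(np.eye(3)-np.outer(x,x) for x in d);B=sum((np.eye(3)-np.outer(x,x))@p for x,p in zip(d,o));p=np.linalg.solve(A,B)
    return p.round(3),np.round(np.linalg.norm(np.cross(d[0],p-o[0]))*1000,1)
print(P(s,288,126,0),P(s,325,137,0),P(s,362,115,0))
print(tri((290,50),(376,202)),tri((290,50),(404,210)),tri((302,46),(376,202)))
E
python3 -m jog '0 50 -7 0 0;0 50 -7 0 0;0 47 -7.5 -30 -.5;0 0 0 -50 0;0 0 0 -25 0'; python3 -m jog '0 0 0 0 0;0 0 0 0 0;0 0 0 0 0'
```

```text
[0.65476875 0.56864051 0.        ] [0.73708314 0.43642314 0.        ] [0.93853933 0.50498021 0.        ]
(array([0.657, 0.475, 0.305]), np.float64(23.2)) (array([0.655, 0.52 , 0.298]), np.float64(1.1)) (array([0.686, 0.482, 0.315]), np.float64(7.7))
time_s: 44.3
tcp_pos: [0.6035, 0.2488, 0.0921]
ee_rot: [[1.0, -0.014, -0.006], [-0.014, -1.0, -0.003], [-0.006, 0.003, -1.0]]
wrist_force: [-0.3, 0.5, -0.6]
gripper_width: 0.108
gripper_force: 30.0
time_s: 44.68
tcp_pos: [0.6062, 0.2516, 0.0981]
ee_rot: [[1.0, -0.012, 0.003], [-0.012, -1.0, 0.002], [0.003, -0.002, -1.0]]
wrist_force: [1.3, 0.6, -0.7]
gripper_width: 0.098
gripper_force: 30.0
```

```bash
python3 -m jog '0 -1.3 -1.5 -20 0;0 0 0 -15 0;0 0 0 0 0;0 0 0 0 0'; python3 -m jog '0 0 0 -3 0;0 0 0 -3 0;0 0 0 0 0;0 0 0 0 0'; python3 -m jog '0 0 0 -1.5 0;0 0 0 0 0;0 0 0 0 0'
```

```text
time_s: 45.18
tcp_pos: [0.6047, 0.2498, 0.0616]
ee_rot: [[1.0, -0.012, 0.001], [-0.012, -1.0, 0.0], [0.001, -0.0, -1.0]]
wrist_force: [0.1, 0.7, -1.0]
gripper_width: 0.106
gripper_force: 30.0
time_s: 45.68
tcp_pos: [0.6045, 0.25, 0.0554]
ee_rot: [[1.0, -0.012, 0.001], [-0.012, -1.0, 0.001], [0.001, -0.001, -1.0]]
wrist_force: [-0.2, 1.7, 1.6]
gripper_width: 0.105
gripper_force: 30.0
time_s: 46.05
tcp_pos: [0.6047, 0.2502, 0.055]
ee_rot: [[1.0, -0.011, 0.002], [-0.011, -1.0, 0.001], [0.002, -0.001, -1.0]]
wrist_force: [-0.9, 1.8, 6.7]
gripper_width: 0.098
gripper_force: 30.0
```

```bash
python3 -m jog '0 0 0 .5 0;.2 0 0 0 0;.45 0 0 0 0;.45 0 0 0 0;.45 0 0 20 0'; python3 -m jog '.5 0 0 60 0;.5 -30 0 60 0;.6 -58 0 20 0;.6 -58 0 10 0;.6 -58 0 0 0';python3 -m jog '.6 -58 0 0 0;.6 0 0 0 0;.6 0 0 0 0;.6 0 0 0 0'; python3 rods.py w13
```

```text
time_s: 46.68
tcp_pos: [0.6027, 0.2483, 0.0717]
ee_rot: [[1.0, -0.013, -0.005], [-0.013, -1.0, -0.003], [-0.005, 0.003, -1.0]]
wrist_force: [-0.1, 1.5, 0.1]
gripper_width: 0.419
gripper_force: 0.0
time_s: 47.3
tcp_pos: [0.4009, 0.2493, 0.2205]
ee_rot: [[1.0, -0.013, 0.001], [-0.013, -1.0, 0.001], [0.001, -0.001, -1.0]]
wrist_force: [-0.5, 1.7, -0.2]
gripper_width: 0.594
gripper_force: 0.0
time_s: 47.8
tcp_pos: [0.3451, 0.2497, 0.2197]
ee_rot: [[1.0, -0.014, 0.0], [-0.014, -1.0, -0.0], [0.0, 0.0, -1.0]]
wrist_force: [0.2, -0.1, -0.9]
gripper_width: 0.597
gripper_force: 0.0
[0.34512797 0.24960967 0.21955216] -0.7987729784670335
mid [515.1  50. ] len 123.4 ang 31.357862721734392 [449.   2.] [495.  88.] 167 209 [181 173 174]
mid [415.4 312.5] len 120.2 ang 8.488219979823413 [253.  69.] [271. 167.] 78 119 [152 147 146]
mid [400.2 571.3] len 117.9 ang -48.33226649213543 [110. 114.] [ 74. 173.] 47 47 [193  26  19]
```

```bash
python3 -m jog '.6 35 31.5 0 5;.6 35.3 31.4 -40 4.3;.6 0 0 -60 0;.6 0 0 -60 0;.6 0 0 -33 0'; python3 -m jog '.6 0 0 0 0;.6 0 0 0 0;.6 0 0 -9 0;.6 0 0 0 0;.6 0 0 0 0'
```

```text
time_s: 48.48
tcp_pos: [0.4143, 0.3105, 0.0228]
ee_rot: [[0.989, 0.147, -0.004], [0.147, -0.989, -0.005], [-0.004, 0.004, -1.0]]
wrist_force: [-0.3, -0.1, 0.2]
gripper_width: 0.601
gripper_force: 0.0
time_s: 49.1
tcp_pos: [0.4147, 0.3127, 0.0184]
ee_rot: [[0.989, 0.15, 0.001], [0.15, -0.989, 0.001], [0.001, -0.001, -1.0]]
wrist_force: [-0.0, 0.6, 0.1]
gripper_width: 0.599
gripper_force: 0.0
```

```bash
python3 -m jog '.6 .5 0 -7 0;.6 0 0 0 0;.6 0 0 0 0;0 0 0 0 0;0 0 0 0 0'; python3 -m jog '0 0 0 0 0;0 0 0 0 0;0 0 0 0 0;0 0 0 0 0;0 0 0 0 0'
```

```text
time_s: 49.72
tcp_pos: [0.415, 0.3125, 0.0109]
ee_rot: [[0.989, 0.149, 0.0], [0.149, -0.989, 0.0], [0.0, -0.0, -1.0]]
wrist_force: [-0.6, 0.3, 0.2]
gripper_width: 0.452
gripper_force: 0.0
time_s: 50.35
tcp_pos: [0.415, 0.3124, 0.0108]
ee_rot: [[0.989, 0.149, 0.0], [0.149, -0.989, 0.0], [0.0, -0.0, -1.0]]
wrist_force: [0.0, 0.1, -0.4]
gripper_width: 0.102
gripper_force: 30.0
```

```bash
python3 -m jog '0 0 0 40 -3;0 0 0 50 -3;0 30 2 20 -3.3;0 54 2 0 0;0 54 2 0 0'; python3 -m jog '0 52 1.5 0 0;0 0 0 -40 0;0 0 0 0 0;0 0 0 0 0;0 0 0 0 0'
python3 - <<'E'
from h import *
w=snap('wrist','w14');g=cv2.cvtColor(w['pixels'],cv2.COLOR_RGB2GRAY)
t=r.sense()['tcp_pos'];u,v=proj(w,t+np.array([.065,0,.005])).astype(int);print(t,u,v,yaw())
for k in range(-10,11,3): print(g[v+k,u-12:u+13:2])
E
```

```text
time_s: 50.98
tcp_pos: [0.5541, 0.3186, 0.1213]
ee_rot: [[1.0, -0.012, 0.0], [-0.012, -1.0, 0.001], [0.0, -0.001, -1.0]]
wrist_force: [0.7, 0.9, -1.9]
gripper_width: 0.101
gripper_force: 30.0
time_s: 51.6
tcp_pos: [0.6054, 0.3208, 0.083]
ee_rot: [[1.0, -0.011, 0.003], [-0.011, -1.0, 0.002], [0.003, -0.002, -1.0]]
wrist_force: [-0.5, 0.5, -0.3]
gripper_width: 0.102
gripper_force: 30.0
[0.60527981 0.32073573 0.08288702] 314 137 -0.6543708492304339
[109 109 101 105 121 131 141 145 143 137 130 119  99]
[109 107 100 107 120 132 140 145 144 138 130 119  99]
[103 102  99 105 120 132 141 146 143 137 130 118  97]
[ 53  36  50  72  93 107 115 119 117 111 100  80  49]
[34 33 35 33 32 32 34 32 34 34 34 34 34]
[36 35 35 34 33 36 34 34 34 33 34 33 34]
[35 34 34 34 33 33 35 34 33 33 31 33 33]
```

Rod held and aligned. Lowering it into the north notches.

```bash
python3 -m jog '0 0 -.7 -15 0;0 0 0 -6 0;0 0 0 0 0;0 0 0 0 0'; python3 -m jog '0 0 0 -3 0;0 0 0 -3 0;0 0 0 0 0;0 0 0 0 0'; python3 -m jog '0 0 0 -1.5 0;0 0 0 0 0;0 0 0 0 0'
```

```text
time_s: 52.15
tcp_pos: [0.6051, 0.3193, 0.0598]
ee_rot: [[1.0, -0.012, 0.0], [-0.012, -1.0, -0.0], [0.0, 0.0, -1.0]]
wrist_force: [0.3, 0.2, -0.5]
gripper_width: 0.106
gripper_force: 30.0
time_s: 52.65
tcp_pos: [0.6057, 0.3202, 0.055]
ee_rot: [[1.0, -0.012, 0.002], [-0.012, -1.0, 0.002], [0.002, -0.002, -1.0]]
wrist_force: [-1.4, 1.7, 3.9]
gripper_width: 0.103
gripper_force: 30.0
time_s: 53.02
tcp_pos: [0.6058, 0.3204, 0.0547]
ee_rot: [[1.0, -0.011, 0.003], [-0.011, -1.0, 0.002], [0.003, -0.002, -1.0]]
wrist_force: [-2.7, 1.6, 9.1]
gripper_width: 0.107
gripper_force: 30.0
```

```bash
python3 -m jog '0 0 0 1 0;.2 0 0 0 0;.45 0 0 0 0;.45 0 0 0 0;.45 0 0 20 0'; python3 -m jog '.5 0 0 60 0;.5 0 0 40 0;.5 -60 -15 10 0;.5 -60 -15 0 0;.5 -20 0 0 0'; python3 -m jog '.5 -30 0 0 0;.5 0 0 0 0;.5 0 0 0 0'
python3 - <<'E'
from h import *
w=snap('wrist','w15');print(r.sense()['tcp_pos'],yaw())
g=cv2.cvtColor(w['pixels'],cv2.COLOR_RGB2GRAY);g[238:]=255
n,l,st,ce=cv2.connectedComponentsWithStats((g<76).astype(np.uint8))
for i in range(1,n):
    if 30<st[i,4]<900:
        p=P(w,*ce[i],.054)*1000
        if 500<p[0]<720 and 200<p[1]<380: print(p.round(1)[:2],st[i].tolist())
for x,y in [(.6047,.250),(.6055,.320)]:
    for s in(-.06,0,.06):
        u,v=proj(w,[x+s,y,.055]).astype(int);print(u,v,g[max(v,0),u-12:u+13:2])
E
```

```text
time_s: 53.65
tcp_pos: [0.6036, 0.3178, 0.0708]
ee_rot: [[1.0, -0.013, -0.005], [-0.013, -1.0, -0.004], [-0.005, 0.004, -1.0]]
wrist_force: [-0.8, 0.7, 0.1]
gripper_width: 0.419
gripper_force: 0.0
time_s: 54.28
tcp_pos: [0.4619, 0.2871, 0.1832]
ee_rot: [[1.0, -0.012, -0.002], [-0.012, -1.0, -0.001], [-0.002, 0.001, -1.0]]
wrist_force: [0.7, 1.1, 1.2]
gripper_width: 0.501
gripper_force: 0.0
time_s: 54.65
tcp_pos: [0.4356, 0.2893, 0.1833]
ee_rot: [[1.0, -0.012, 0.0], [-0.012, -1.0, -0.0], [0.0, 0.0, -1.0]]
wrist_force: [0.1, -0.5, -0.2]
gripper_width: 0.496
gripper_force: 0.0
[0.43580843 0.2893565  0.18319072] -0.7308275298256158
[551.4 251.5] [348, 64, 18, 12, 154]
[545.9 320.1] [271, 70, 20, 12, 202]
358 76 [143  98  82 120 172 198 205 189 150 125 150 157 159]
357 13 [224 184 164 141 170 197 204 192 186 224 230 230 230]
355 -42 [228 214 166 155 142 175 198 203 188 181 200 195 187]
280 75 [178 115  43  34  35  35  36  35  36  35  34  79  99]
279 13 [227 228 228 224 187 192 206 199 172 141 160 209 217]
280 -42 [146 151 155 153 175 199 204 180 145 133 161 203 208]
```

```bash
python3 -m jog '.5 50 0 40 0;.5 30 -4 0 0;.5 0 0 0 0;.5 0 0 0 0;.5 0 0 0 0'
cat > rr.py <<'E'
from h import *
import sys
w=snap('wrist',sys.argv[1]);print(r.sense()['tcp_pos'],yaw())
g=cv2.cvtColor(w['pixels'],cv2.COLOR_RGB2GRAY);g[238:]=255
n,l,st,ce=cv2.connectedComponentsWithStats((g<76).astype(np.uint8))
for i in range(1,n):
    if 30<st[i,4]<900:
        p=P(w,*ce[i],.054)*1000
        if 500<p[0]<720 and 200<p[1]<380: print(p.round(1)[:2],st[i].tolist())
E
python3 rr.py w16
```

```text
time_s: 55.32
tcp_pos: [0.5134, 0.2851, 0.222]
ee_rot: [[1.0, -0.012, -0.001], [-0.012, -1.0, -0.001], [-0.001, 0.001, -1.0]]
wrist_force: [-0.5, 0.3, -0.2]
gripper_width: 0.499
gripper_force: 0.0
[0.51335939 0.28525881 0.22220379] -0.6741738752805537
[671.3 252. ] [340, 30, 15, 11, 120]
[665.7 319.3] [273, 36, 17, 11, 133]
[551.1 250.9] [340, 143, 18, 11, 157]
[546.2 320.5] [274, 148, 17, 12, 169]
```

The south rod has slid to x≈611, about 6 mm beyond the midpoint. I'll re-grip it and shift it back.

```bash
python3 -m jog '.45 50 -18 0 0;.45 47 -16.5 -40 0;.45 0 0 -60 0;.45 0 0 -40 0;.45 0 0 0 0'; python3 -m jog '.45 0 0 0 0;.45 0 0 -16 0;.45 0 0 0 0;.45 0 0 0 0'
```

```text
time_s: 56.0
tcp_pos: [0.6074, 0.2499, 0.0796]
ee_rot: [[1.0, -0.012, -0.007], [-0.012, -1.0, -0.005], [-0.007, 0.005, -1.0]]
wrist_force: [0.3, -0.0, 0.9]
gripper_width: 0.45
gripper_force: 0.0
time_s: 56.5
tcp_pos: [0.6101, 0.2513, 0.0677]
ee_rot: [[1.0, -0.012, 0.001], [-0.012, -1.0, 0.0], [0.001, -0.0, -1.0]]
wrist_force: [0.5, 1.1, 0.4]
gripper_width: 0.451
gripper_force: 0.0
```

```bash
python3 -m jog '.45 0 0 -12 0;.45 0 0 0 0;0 0 0 0 0;0 0 0 0 0;0 0 0 0 0'; python3 -m jog '0 0 0 0 0;0 0 0 0 0;0 0 0 6 0;0 -3 -.3 4 0;0 -2.8 0 0 0'; python3 -m jog '0 0 0 0 0;0 0 0 -5 0;0 0 0 -4 0;0 0 0 0 0;0 0 0 0 0'
```

```text
time_s: 57.12
tcp_pos: [0.61, 0.2512, 0.0554]
ee_rot: [[1.0, -0.012, 0.0], [-0.012, -1.0, 0.0], [0.0, -0.0, -1.0]]
wrist_force: [-0.0, 0.4, -0.7]
gripper_width: 0.193
gripper_force: 0.0
time_s: 57.75
tcp_pos: [0.6041, 0.2512, 0.0658]
ee_rot: [[1.0, -0.012, 0.001], [-0.012, -1.0, 0.001], [0.001, -0.001, -1.0]]
wrist_force: [0.3, -0.0, -0.8]
gripper_width: 0.102
gripper_force: 30.0
time_s: 58.38
tcp_pos: [0.6041, 0.2507, 0.0559]
ee_rot: [[1.0, -0.013, -0.0], [-0.013, -1.0, -0.0], [-0.0, 0.0, -1.0]]
wrist_force: [0.9, -0.7, -0.1]
gripper_width: 0.101
gripper_force: 30.0
```

```bash
python3 -m jog '0 0 0 -.8 0;0 0 0 0 0;.2 0 0 0 0;.45 0 0 0 0;.45 0 0 0 0'; python3 -m jog '.45 0 0 0 0;.45 0 0 20 0;.45 0 0 60 0;.45 0 0 60 0;.45 -50 15 25 0'; python3 -m jog '.45 -40 18 0 0;.45 0 0 0 0;.45 0 0 0 0;.45 0 0 0 0'; python3 rr.py w17
```

```text
time_s: 59.0
tcp_pos: [0.6042, 0.2509, 0.0554]
ee_rot: [[1.0, -0.012, 0.0], [-0.012, -1.0, 0.0], [0.0, -0.0, -1.0]]
wrist_force: [-0.3, 0.4, 0.1]
gripper_width: 0.342
gripper_force: 0.0
time_s: 59.62
tcp_pos: [0.5571, 0.2664, 0.2244]
ee_rot: [[1.0, -0.015, 0.007], [-0.015, -1.0, 0.004], [0.007, -0.004, -1.0]]
wrist_force: [-0.5, 1.7, -0.4]
gripper_width: 0.449
gripper_force: 0.0
time_s: 60.12
tcp_pos: [0.5148, 0.2834, 0.2198]
ee_rot: [[1.0, -0.013, -0.0], [-0.013, -1.0, -0.001], [-0.0, 0.001, -1.0]]
wrist_force: [-0.5, -0.1, -0.9]
gripper_width: 0.452
gripper_force: 0.0
[0.51484686 0.28340697 0.21976663] -0.7747341876953975
[665.7 319.2] [271, 37, 17, 11, 132]
[665.5 251.6] [339, 36, 15, 12, 125]
[545.5 251.6] [339, 149, 17, 13, 165]
[546.1 320.7] [271, 150, 19, 12, 186]
```

Both rods are now centred, with middles at x≈605.5–606. Returning to the handle.

```bash
python3 -m jog '.28 -15 -58 0 -10.4;.28 -15 -58 0 -10.4;.28 -15 -58 0 -10.4;.28 -15 -58 0 -10.4;.28 -15 -58 0 -10.4';python3 -m jog '.28 -15 -58 0 -10.4;.28 -15 -58 0 -10.4;.28 -15 -58 0 -10.4;.28 -14 -60 0 -10.6;.28 0 0 0 0'; python3 -m jog '.28 0 0 0 0;.28 0 0 0 0'
python3 - <<'E'
from h import *
print(r.sense()['tcp_pos'],yaw())
s=snap('side','s4');c=snap('scene','c4')
s3,c3=load('s3'),load('c3')
for n,p in [('yellow',(.592,.088)),('red',(.6045,-.015)),('green',(.467,.0779))]:
    for a,b in ((s3,s),(c3,c)):
        u,v=proj(b,[*p,.064]).astype(int);w=(slice(v-9,v+10),slice(u-14,u+15))
        ma,mb=[cv2.moments(colmask(i,n)[w],True) for i in (a,b)]
        print(n,u,v,ma['m00'],mb['m00'],[(round(m['m10']/m['m00']-14,1),round(m['m01']/m['m00']-9,1)) if m['m00'] else 0 for m in (ma,mb)])
E
```

```text
time_s: 60.8
tcp_pos: [0.4388, -0.0083, 0.2204]
ee_rot: [[0.601, -0.799, 0.0], [-0.799, -0.601, -0.0], [0.0, 0.0, -1.0]]
wrist_force: [2.0, -0.4, -0.4]
gripper_width: 0.282
gripper_force: 0.0
time_s: 61.42
tcp_pos: [0.3787, -0.2441, 0.2199]
ee_rot: [[-0.088, -0.996, -0.001], [-0.996, 0.088, -0.0], [0.0, 0.001, -1.0]]
wrist_force: [-0.4, 0.2, -0.8]
gripper_width: 0.279
gripper_force: 0.0
time_s: 61.68
tcp_pos: [0.3806, -0.2394, 0.2203]
ee_rot: [[-0.077, -0.997, -0.0], [-0.997, 0.077, 0.0], [-0.0, 0.0, -1.0]]
wrist_force: [-1.1, 1.1, -0.9]
gripper_width: 0.277
gripper_force: 0.0
[ 0.38055526 -0.23939644  0.22031846] -94.38845626129017
yellow 341 190 0.0 0.0 [0, 0]
yellow 296 200 138.0 138.0 [(0.8, 2.2), (1.1, 1.9)]
red 366 210 117.0 0.0 [(0.3, 4.4), 0]
red 271 187 108.0 112.0 [(0.7, 1.4), (1.1, 1.5)]
green 302 206 0.0 46.0 [0, (1.4, 3.1)]
green 327 182 0.0 61.0 [0, (0.7, 0.9)]
```

```bash
python3 -m jog '.28 .5 0 -60 0;.28 0 0 -60 0;.28 0 0 -30 0;.28 0 0 0 0;.28 0 0 -22 0'; python3 -m jog '.28 0 0 0 0;0 0 0 0 0;0 0 0 0 0;0 0 0 0 0'
```

```text
time_s: 62.4
tcp_pos: [0.3837, -0.2403, 0.0506]
ee_rot: [[-0.076, -0.997, 0.006], [-0.997, 0.076, -0.002], [0.002, -0.006, -1.0]]
wrist_force: [0.5, -0.1, 0.4]
gripper_width: 0.278
gripper_force: 0.0
time_s: 62.9
tcp_pos: [0.3814, -0.2404, 0.0495]
ee_rot: [[-0.078, -0.997, 0.002], [-0.997, 0.078, -0.001], [0.0, -0.002, -1.0]]
wrist_force: [-1.3, 2.5, 6.6]
gripper_width: 0.113
gripper_force: 30.0
```

Gripped. Pushing 173 mm along (0.9966, -0.083).

```bash
python3 -m jog '0 20 -1.7 0 0;0 35 -2.9 0 0;0 35 -2.9 0 0;0 35 -2.9 0 0;0 25 -2.1 0 0'; python3 -m jog '0 10 -.8 0 0;0 6 -.5 0 0;0 4 -.3 0 0;0 0 0 0 0;0 0 0 0 0'; python3 -m jog '0 3 -.2 0 0;0 2 -.2 0 0;0 0 0 0 0;0 0 0 0 0'
```

```text
time_s: 63.52
tcp_pos: [0.5323, -0.253, 0.0496]
ee_rot: [[-0.078, -0.997, 0.001], [-0.997, 0.078, -0.001], [0.001, -0.001, -1.0]]
wrist_force: [-1.8, 0.7, 5.4]
gripper_width: 0.112
gripper_force: 30.0
time_s: 64.15
tcp_pos: [0.5516, -0.2546, 0.0496]
ee_rot: [[-0.078, -0.997, 0.003], [-0.997, 0.078, -0.001], [0.001, -0.003, -1.0]]
wrist_force: [0.0, 0.3, 5.2]
gripper_width: 0.114
gripper_force: 30.0
time_s: 64.65
tcp_pos: [0.554, -0.2548, 0.0496]
ee_rot: [[-0.079, -0.997, -0.003], [-0.997, 0.079, 0.0], [0.0, 0.003, -1.0]]
wrist_force: [-4.4, 0.5, 9.7]
gripper_width: 0.111
gripper_force: 30.0
```

```bash
python3 -m jog '0 3 -.2 0 0;0 0 0 0 0;0 0 0 0 0'; python3 -m jog '0 2 -.2 0 0;0 0 0 0 0;0 0 0 0 0'
```

```text
time_s: 65.03
tcp_pos: [0.554, -0.2548, 0.0496]
ee_rot: [[-0.079, -0.997, -0.009], [-0.997, 0.079, 0.001], [-0.001, 0.009, -1.0]]
wrist_force: [-10.1, 0.7, 13.9]
gripper_width: 0.112
gripper_force: 30.0
time_s: 65.4
tcp_pos: [0.554, -0.2548, 0.0495]
ee_rot: [[-0.08, -0.997, -0.013], [-0.997, 0.08, 0.002], [-0.001, 0.014, -1.0]]
wrist_force: [-13.0, 2.7, 16.6]
gripper_width: 0.116
gripper_force: 30.0
```

```bash
python3 -m jog '0 -6 .5 0 0;.28 0 0 0 0;.28 0 0 0 0;.28 0 0 0 0'; python3 -m jog '.28 0 0 30 0;.28 0 0 60 0;.28 0 0 60 0;.28 -30 30 30 0;.28 -30 50 0 0';python3 -m jog '.28 0 0 0 0;.28 0 0 0 0;.28 0 0 0 0';python3 - <<'E'
from h import *
w=snap('wrist','w18');t=r.sense()['tcp_pos'];print(t)
w2=load('w2');g=cv2.cvtColor(w['pixels'],cv2.COLOR_RGB2GRAY)
# expected panel-front & handle line across cabinet x at y=-.2549 ; sample brightness along cabinet x
a=np.array([.9966,-.083])
for d in (-.02,-.012,-.006,0,.006,.012,.02,.03,.034,.038,.045,.05,.055,.06,.07):
    u,v=proj(w,[*(np.array([.554,-.2549])+a*d+np.array([.083,.9966])*.03),.057]);print(d,int(u),int(v),w['pixels'][int(v),int(u)])
s=snap('side','s5')
for n,p in [('yellow',(.592,.088)),('red',(.6045,-.015)),('green',(.467,.0779))]:
    u,v=proj(s,[*p,.064]).astype(int);m=cv2.moments(colmask(s,n)[v-9:v+10,u-14:u+15],True);print(n,m['m00'],m['m10']/max(m['m00'],1)-14,m['m01']/max(m['m00'],1)-9)
E
```

```text
time_s: 65.9
tcp_pos: [0.5543, -0.2545, 0.0478]
ee_rot: [[-0.079, -0.997, -0.001], [-0.997, 0.079, 0.0], [-0.0, 0.001, -1.0]]
wrist_force: [-0.3, 0.8, -0.8]
gripper_width: 0.272
gripper_force: 0.0
time_s: 66.53
tcp_pos: [0.4957, -0.1747, 0.2309]
ee_rot: [[-0.081, -0.997, 0.006], [-0.997, 0.081, -0.001], [0.0, -0.006, -1.0]]
wrist_force: [0.5, 0.9, -0.3]
gripper_width: 0.277
gripper_force: 0.0
time_s: 66.9
tcp_pos: [0.4952, -0.1751, 0.2279]
ee_rot: [[-0.079, -0.997, -0.001], [-0.997, 0.079, -0.0], [0.0, 0.001, -1.0]]
wrist_force: [0.5, -0.5, -0.3]
gripper_width: 0.279
gripper_force: 0.0
[ 0.49510119 -0.17519758  0.22784297]
-0.02 272 141 [144 136 137]
-0.012 265 142 [144 137 138]
-0.006 259 142 [79 77 79]
0 254 142 [94 93 96]
0.006 248 142 [142 135 137]
0.012 243 142 [147 140 141]
0.02 236 142 [135 127 129]
0.03 227 142 [61 62 60]
0.034 223 143 [63 65 62]
0.038 220 143 [62 63 60]
0.045 214 143 [148 150 144]
0.05 209 143 [152 154 148]
0.055 205 143 [147 147 142]
0.06 201 143 [109 100  92]
0.07 193 144 [216 216 210]
yellow 3.0 0.3333333333333339 -2.0
red 56.0 2.7857142857142847 3.0178571428571423
green 42.0 1.3809523809523814 2.8571428571428577
```

Run:
```python
from h import *
s=load('s5');c=snap('scene','c5');w=load('w18');c3=load('c3');c4=load('c4')
H=lambda i:cv2.cvtColor(i['pixels'],cv2.COLOR_RGB2HSV)
for n,i in(('s2',load('s2')),('s5',s)):
    m=cv2.inRange(H(i),(12,100,40),(38,255,255))[178:199,325:357];k=cv2.moments(m,True);print(n,k['m00'],k['m10']/max(1,k['m00']),k['m01']/max(1,k['m00']))
for n,p in [('yellow',(.592,.088)),('red',(.6045,-.015)),('green',(.467,.0779))]:
    for b in (c3,c4,c):
        u,v=proj(b,[*p,.064]).astype(int);m=cv2.moments(colmask(b,n)[v-9:v+10,u-14:u+15],True);print(n,m['m00'],round(m['m10']/max(m['m00'],1)-14,1),round(m['m01']/max(m['m00'],1)-9,1))
# gap profile: pixels across panel/cabinet front
u0=[w['pixels'][143,u].tolist() for u in range(226,188,-2)];print(u0)
```

```text
s2 148.0 16.527027027027028 14.35135135135135
s5 22.0 25.59090909090909 2.6363636363636362
yellow 138.0 0.8 2.2
yellow 138.0 1.1 1.9
yellow 144.0 0.8 1.9
red 108.0 0.7 1.4
red 112.0 1.1 1.5
red 105.0 1.0 1.8
green 0.0 -14.0 -9.0
green 61.0 0.7 0.9
green 60.0 0.7 0.9
[[62, 62, 60], [65, 65, 63], [63, 64, 61], [62, 63, 60], [67, 68, 65], [118, 119, 115], [148, 150, 144], [151, 152, 147], [152, 153, 148], [152, 154, 148], [150, 151, 146], [138, 134, 127], [116, 103, 90], [110, 104, 100], [168, 166, 161], [211, 212, 206], [216, 216, 210], [215, 216, 211], [216, 217, 211]]
```

```bash
python3 -c "
from station import r
print(r.finish_job())"
```

```text
the job is handed in; nothing more can be done
None
```

The job is handed in: the three blocks present (yellow, red and green; no blue found) sit on their matching domes, both rods lie centred in the rest, and the drawer is pushed home to its stop; no verdict was shown.

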